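# Change over, pin and start the sample-cell roller

## Task

Change over the roller: lift the finished orange-capped cell out of the cradle and lay it in the notch of the grey cooling stand, lay every blue-capped cell from the bench in a notch of the cradle, each lying across both rails with its caps hanging outside them, and push the red-handled locking pin from the robot's side through both yellow eyelets at the end of the cradle until its handle is up against the near eyelet. When the cells and the pin are all in place, start the roller by pressing the white, the yellow and then the green key, one at a time, letting each come up again; do not press the red key or knock over the glassware, and leave the cells, the pin and the keys alone at the end.

Things in the scene. Friction and masses are not known exactly. Their poses are not given: they have to be found in the camera images.
- cradle: roller cradle fixed to the bench: white base 160 x 310 x 12 mm (x front to back, y along it), origin at the centre of its underside. Carries two notched rails, a white guard along its back (x = 77 mm, to z = 95 mm), low end plates (y = -152 and +152 mm, to z = 82 mm) and two yellow eyelets beyond its -y end
- rails (a point): cradle point x 0, y 0, z 92 mm, axes as the cradle's. Rails 8 mm thick run along y at x = -25 and +25 mm; both have green V notches (sides 35 degrees, 19 mm deep, bottoms 27 mm below here) at y = -108, -36, +36, +108 mm. A cell lies ACROSS both rails, along x; seated in a notch, its middle is at x = 0, z = 0 in this frame
- eyelets (a point): midway between the yellow eyelets, on the axis of their holes (cradle x 0, y -195, z 85 mm); axes as the cradle's, front is -x. They are upright plates 36 mm wide and 10 mm thick at x = -30 and +30 mm from here, up to 103 mm above the bench, with round 17 mm holes along x
- cell0: sample cell (three or four are present; None if absent): steel tube of 44 mm diameter, a blue square cap on each end, 120 mm long in all, about 0.35 kg. Origin at its middle, x along the tube. Bare tube from x = -38 to +38 mm; caps 50 x 50 mm. Starts lying flat on them, axis 25 mm above the bench. Seated, the caps hang outside the rails: centre it between them to about 9 mm
- cell1: sample cell (three or four are present; None if absent): steel tube of 44 mm diameter, a blue square cap on each end, 120 mm long in all, about 0.35 kg. Origin at its middle, x along the tube. Bare tube from x = -38 to +38 mm; caps 50 x 50 mm. Starts lying flat on them, axis 25 mm above the bench. Seated, the caps hang outside the rails: centre it between them to about 9 mm
- cell2: sample cell (three or four are present; None if absent): steel tube of 44 mm diameter, a blue square cap on each end, 120 mm long in all, about 0.35 kg. Origin at its middle, x along the tube. Bare tube from x = -38 to +38 mm; caps 50 x 50 mm. Starts lying flat on them, axis 25 mm above the bench. Seated, the caps hang outside the rails: centre it between them to about 9 mm
- cell3: sample cell (three or four are present; None if absent): steel tube of 44 mm diameter, a blue square cap on each end, 120 mm long in all, about 0.35 kg. Origin at its middle, x along the tube. Bare tube from x = -38 to +38 mm; caps 50 x 50 mm. Starts lying flat on them, axis 25 mm above the bench. Seated, the caps hang outside the rails: centre it between them to about 9 mm
- finished: the finished cell: the same as the sample cells in every way but with ORANGE caps; it starts seated in one of the cradle's four notches
- stand: cooling stand fixed to the bench: grey base 120 x 75 x 12 mm, origin at the centre of its underside, with two rails 8 mm thick at x = -25 and +25 mm that have one green V notch, shaped as the cradle's, at y = 0. A cell seated across it, along x, has its middle at x = 0, y = 0, z = 92 mm
- pin: locking pin, 0.13 kg: red square handle 70 x 24 x 24 mm, 10 mm steel rod 100 mm long from its +x end, tapered tip. Origin at the handle's middle, x along the rod; lies on the handle, axis 12 mm above the bench; centre of mass 14 mm ahead of the origin. Handle against the near eyelet = tip 65 mm beyond point eyelets. Let go in the eyelets it sags about 6 degrees and stays
- pin_tip (a point): tip of the pin's rod, 135 mm ahead of the handle's middle
- console: white control box fixed to the bench, 150 x 150 x 50 mm high, origin at the centre of its underside; four round keys in a square on its top, 68 mm apart, their colours in any order
- key_white (a joint): travel of the white spring key, 0 = up, 0.006 m = fully down (4 N; it springs back); counts as pressed beyond 0.0035
- key_white_top (a point): middle of the top of the white key, 28 mm in diameter, 72 mm above the bench when up, in a black collar 44 mm across that is 12 mm high
- key_yellow (a joint): travel of the yellow spring key, 0 = up, 0.006 m = fully down (4 N; it springs back); counts as pressed beyond 0.0035
- key_yellow_top (a point): middle of the top of the yellow key, 28 mm in diameter, 72 mm above the bench when up, in a black collar 44 mm across that is 12 mm high
- key_green (a joint): travel of the green spring key, 0 = up, 0.006 m = fully down (4 N; it springs back); counts as pressed beyond 0.0035
- key_green_top (a point): middle of the top of the green key, 28 mm in diameter, 72 mm above the bench when up, in a black collar 44 mm across that is 12 mm high
- key_red (a joint): travel of the red spring key, 0 = up, 0.006 m = fully down (4 N; it springs back); counts as pressed beyond 0.0035 (stop: not to be pressed)
- key_red_top (a point): middle of the top of the red key, 28 mm in diameter, 72 mm above the bench when up, in a black collar 44 mm across that is 12 mm high
- reagent1: bystander: clear glass bottle with a blue cap, 66 mm wide, 130 mm tall, standing; origin at the centre of its underside, z up
- beaker: bystander: glass beaker, 72 mm wide, 90 mm tall, empty, standing; origin at the centre of its underside, z up
Things that resemble listed ones, but are neither listed nor needed, are in the scene too. Leave any pink look-alike of the finished alone. Several things have the shape of the pin; the one meant has the colours described above.

How it is judged (in metres and radians):
On the way, in this order (a step that is already met when the one before it is completed fails the run):
1. every blue cell lies in a notch of the cradle, the finished one in the stand, and the pin is through both eyelets, all let go (x of cell0 in the frame of cradle between -0.014 and 0.014 m and y of cell0 in the frame of cradle between -0.125 and 0.125 m and z of cell0 in the frame of cradle between 0.087 and 0.097 m and angle between the x axis of each of cell0, cell1, cell2, cell3 and the x axis of cradle, either way round below 0.12 rad and x of cell1 in the frame of cradle between -0.014 and 0.014 m and y of cell1 in the frame of cradle between -0.125 and 0.125 m and z of cell1 in the frame of cradle between 0.087 and 0.097 m and x of cell2 in the frame of cradle between -0.014 and 0.014 m and y of cell2 in the frame of cradle between -0.125 and 0.125 m and z of cell2 in the frame of cradle between 0.087 and 0.097 m and x of cell3 in the frame of cradle between -0.014 and 0.014 m and y of cell3 in the frame of cradle between -0.125 and 0.125 m and z of cell3 in the frame of cradle between 0.087 and 0.097 m and x of finished in the frame of stand between -0.014 and 0.014 m and y of finished in the frame of stand between -0.012 and 0.012 m and z of finished in the frame of stand between 0.087 and 0.097 m and angle between the x axis of finished and the x axis of stand, either way round below 0.12 rad and x of pin_tip in the frame of eyelets between 0.05 and 0.08 m and y of pin_tip in the frame of eyelets between -0.012 and 0.012 m and z of pin_tip in the frame of eyelets between -0.012 and 0.012 m and angle between the x axis of pin and the x axis of cradle, either way round below 0.2 rad and contact force between each of cell0, cell1, cell2, cell3, finished, pin and the fingers below 0.3 N), for 0.3 s.
2. the white key is pressed alone (value of joint key_white above 0.0035 m and value of joint each of key_yellow, key_green, key_red below 0.0015 m), for 0.05 s.
3. the yellow key is pressed alone (value of joint key_yellow above 0.0035 m and value of joint each of key_white, key_green, key_red below 0.0015 m), for 0.05 s.
4. the green key is pressed alone (value of joint key_green above 0.0035 m and value of joint each of key_white, key_yellow, key_red below 0.0015 m), for 0.05 s.
At the end, for the whole second after the job is handed in: every blue cell lies in a cradle notch and the orange one in the stand, across both rails (middle within 14 mm of centre, within 5 mm of seated height, 7 degrees of square); pin tip 50 to 80 mm past the middle of the eyelets, within 12 mm of their axis; all at rest, keys up (x of cell0 in the frame of cradle between -0.014 and 0.014 m and y of cell0 in the frame of cradle between -0.125 and 0.125 m and z of cell0 in the frame of cradle between 0.087 and 0.097 m and angle between the x axis of each of cell0, cell1, cell2, cell3 and the x axis of cradle, either way round below 0.12 rad and x of cell1 in the frame of cradle between -0.014 and 0.014 m and y of cell1 in the frame of cradle between -0.125 and 0.125 m and z of cell1 in the frame of cradle between 0.087 and 0.097 m and x of cell2 in the frame of cradle between -0.014 and 0.014 m and y of cell2 in the frame of cradle between -0.125 and 0.125 m and z of cell2 in the frame of cradle between 0.087 and 0.097 m and x of cell3 in the frame of cradle between -0.014 and 0.014 m and y of cell3 in the frame of cradle between -0.125 and 0.125 m and z of cell3 in the frame of cradle between 0.087 and 0.097 m and x of finished in the frame of stand between -0.014 and 0.014 m and y of finished in the frame of stand between -0.012 and 0.012 m and z of finished in the frame of stand between 0.087 and 0.097 m and angle between the x axis of finished and the x axis of stand, either way round below 0.12 rad and x of pin_tip in the frame of eyelets between 0.05 and 0.08 m and y of pin_tip in the frame of eyelets between -0.012 and 0.012 m and z of pin_tip in the frame of eyelets between -0.012 and 0.012 m and angle between the x axis of pin and the x axis of cradle, either way round below 0.2 rad and linear speed of each of cell0, cell1, cell2, cell3, finished, pin below 0.03 m/s and value of joint each of key_white, key_yellow, key_green, key_red below 0.0015 m); the robot touches nothing.
It fails at once if the red key is pressed (value of joint key_red above 0.003 m).
It fails at once if two keys are down together (value of joint each of key_white, key_yellow above 0.003 m or value of joint each of key_white, key_green above 0.003 m or value of joint each of key_white, key_red above 0.003 m or value of joint each of key_yellow, key_green above 0.003 m or value of joint each of key_yellow, key_red above 0.003 m or value of joint each of key_green, key_red above 0.003 m).
It fails at once if the near bottle or the beaker is knocked over (angle between any of reagent1, beaker's own z axis and vertical above 0.6 rad).
Of cell0, cell1, cell2, cell3 only 3 to 4 are there at a start; the rules pass over those that are not, and their reading is None.
At some moment in a run one of cell0, cell1, cell2, cell3 may be knocked a few centimetres aside while the robot is not near it.
Once in a run the grip may slacken for a moment while it holds something.
It also fails if it takes over 208 s, if anything falls off the work surface, if the arm or the gripper's body presses on something with over 40 N, if the wrist force passes 120 N, or if a joint passes its speed limit or range.

## Robot

A 6-joint arm with a two-finger parallel gripper is mounted at the origin on the work surface. World frame = base frame: x ahead of the robot, y to its left, z up, the work surface at z = 0. Lengths are in mm, angles in degrees, forces in N, time in s.
With the tool pointing down it reaches from about 300 to 775 mm from the base axis. Payload 14.6 kg.
Tool frame: the origin (TCP) lies midway between the tips of the shut fingers; the grasp point (between the pads) lies 19 mm behind it; z points along the fingers, y is the line along which they close (so a half turn about z gives the same grasp; the last joint's range is limited). The gripper opens to 94 mm and grips with 3 to 60 N. Pads are 16 mm wide; open, the fingers measure 119 mm over their backs; the gripper's body (75 mm by 177 mm) begins 78 mm behind the grasp point.
Start: joints at [-76.753, 17.183, 87.147, -0, 75.671, -3.816], TCP at [161.373, -525.783, 205.446] pointing down, gripper open.
Joint ranges: [-173.82, 173.82], [-45.26, 126.66], [13.44, 144.39], [-59.66, 239.66], [0, 175.72], [-146.38, 146.38]. Speed limits (degrees/s): [127.2, 127.2, 147.25, 180, 180, 180].

## Interface

Orientations are given as [roll, pitch, yaw] about the fixed x, y, z axes, in that order (R = Rz(yaw) Ry(pitch) Rx(roll)).
In Python, from plant import get_obs, camera, hand_in, find_in, trace, tip_of gives the robot as it stands.
- The arm moves only by the tool drive_tool, never from a script. Its argument "targets" is a list of rows, each a list of 3 entries, a list of its own where there are three numbers: the shift along the tool's x, y, z as a fraction of full scale, then the turn, a rotation vector about the tool's x, y, z as a fraction of full scale, then the closure, from 0 (fully open) to 1 (shut). In form: [[[x, y, z], [wx, wy, wz], fingers], ...]. A call has exactly 5 rows; each row shifts and turns the commanded pose from where the row before left it, along the tool's axes as they then stand; what a row does not reach is not made up. Full scale, the value 1, is 0.02 m for a shift and 0.08 rad for a turn. A row lasts 1/10 s, in which the tool goes at most 50 mm and 8.59 degrees, less where a joint would pass 70% of its speed; a pose out of reach is approached as far as the arm can. A call with a number of a shift or a turn outside -1 to 1 is refused whole. A call with a gripper value outside its range is refused whole. The fingers move at their own pace and stop on an object; "grip_force" is the grip in N (left out, the last holds). Time passes only in rows, so rows that do not move let the fingers close, or fill a call up. It gives the time, the measured TCP pose, the force, the opening and the grip force at its end, in the units of the state.
- get_obs(): the state, without advancing time (a new reading comes with each control period).
- camera(name): name is "side" or "top" or "wrist"; returns a dict with "pixels" (384x512x3 uint8, blue, green, red), "range_z" (384x512 float32, mm along the optical axis (not along the pixel's ray), 0 where there is no reading), "camera_matrix" (3x3 intrinsics, pixels), "R" (3x3) and "t" (3): a world point X has camera coordinates R X + t; the wrist camera has in their place "hand_eye" (4x4, takes a point from camera to tool coordinates, whose origin is the TCP and whose axes are the flange's). Camera axes: x right, y down, z forward; pixel columns grow to the right and rows downward; lengths in mm; the calibration is good to about 2 mm. A picture is of the moment at which its call begins: read the wrist's pose just before it.
- hand_in(): hands the job in; it is judged then, once.
Trained networks look in a picture, given as the dict that the camera call returned (one of the last four; its "shot" number tells which), for a name from the list of things; names that differ only in an ending like _2 or _b are one class to them, and where a whole thing is asked for, a point or a joint stands for the part that bears it (a point fixed in the world has none). Each returns a list of dicts, best first, with "p" (0 to 1); they miss things now and then, are a little off and sometimes report something else, mostly with a low value. They report only what shows in the picture. A call takes as long as a camera call. They do not tell look-alikes from the thing itself.
- find_in(target, picture): "bbox" ([left, top, width, height] in pixels, round what is visible of it).
- trace(target, picture): "pixels" (384x512 bool, what is visible of it) and "bbox" ([left, top, width, height] in pixels, round what is visible of it).
- tip_of(target, picture): "centre" ([column, row] in pixels: a listed point, or the origin of a listed thing).
The state is a dict: "time": time; "joint_positions": joint angles; "joint_velocities": joint speeds; "tau": joint torques, N m; "tcp_pos": TCP position; "tcp_rot": TCP orientation; "wrist_force": force on the tool from outside, world axes, zero at the start; "moment": the same for the moment, N m; "grip_width": finger opening in mm; "finger_force": force on a finger pad.
Only numpy, scipy, OpenCV 4.12 (cv2) and the standard library are available. Lean on these libraries where they do the work, as an engineer would, in place of code of your own. Each camera call takes 0.05 s, during which the arm holds its last target. There are 200 camera calls.

## Working session

There is one attempt and no reset: what is moved stays moved. The work goes in short steps, Python scripts to look and compute and a tool call to move; the robot and the scene stay as the last step left them, time stands still between calls to the robot, and variables do not carry over. Pictures are saved under pics/ and viewed, at most 14 in all, crops included, and the job is handed in when it is done.

Besides the shell and the picture viewer there is one more tool, called after "Emit:" as name(argument=value, ...) on one line, values as JSON. drive_tool: Moves the arm, as the interface text tells. Shift numbers are shares of 0.02 m and turn numbers shares of 0.08 rad, none past 1 either way. Its arguments: {"type":"object","properties":{"targets":{"type":"array","items":{"type":"array"}},"grip_force":{"type":"number"}},"required":["targets"]}

```bash
ls; mkdir -p pics; cat > h.py <<'E'
import numpy as np, cv2
from scipy.spatial.transform import Rotation as Ro
from plant import get_obs, camera, hand_in, find_in, trace, tip_of
def shot(name):
    o=get_obs(); c=camera(name)
    if 'R' in c and name!='wrist': R=np.array(c['R']);t=np.array(c['t'])
    else:
        H=np.array(c['hand_eye']); Rt=Ro.from_euler('xyz',o['tcp_rot'],degrees=True).as_matrix()
        Rwc=Rt@H[:3,:3]; pw=Rt@H[:3,3]+np.array(o['tcp_pos'])
        R=Rwc.T; t=-R@pw
    c['Rw']=R; c['tw']=t; return c
def cloud(c):
    K=np.array(c['camera_matrix']); z=c['range_z']; v,u=np.mgrid[:384,:512]
    P=np.stack([(u-K[0,2])/K[0,0]*z,(v-K[1,2])/K[1,1]*z,z],-1)
    W=(P-c['tw'])@c['Rw']; W[z<=0]=np.nan; return W
def at_z(c,px,z):
    K=np.array(c['camera_matrix']); d=c['Rw'].T@np.array([(px[0]-K[0,2])/K[0,0],(px[1]-K[1,2])/K[1,1],1])
    o=-c['Rw'].T@c['tw']; return o+d*(z-o[2])/d[2]
def proj(c,X):
    p=c['Rw']@np.asarray(X,float)+c['tw']; q=np.array(c['camera_matrix'])@p; return q[:2]/q[2]
E
python3 - <<'E'
from h import *
np.set_printoptions(precision=1,suppress=True)
o=get_obs(); print(o)
for n in ('top','side'):
    c=shot(n); cv2.imwrite(f'pics/{n}0.png',cv2.resize(c['pixels'],(800,600),interpolation=cv2.INTER_CUBIC))
    print(n,c['camera_matrix'],-c['Rw'].T@c['tw'])
    for k in ['cradle','cell0','finished','stand','pin','console','reagent1','beaker','key_white','key_yellow','key_green','key_red']:
        try: print(k,[(d['bbox'],round(d['p'],2)) for d in find_in(k,c)])
        except Exception as e: print(k,e)
E
```

```text
pics
{'time': 0.0, 'joint_positions': array([-76.8,  17.2,  87.2,  -0. ,  75.7,  -3.8]), 'joint_velocities': array([-0.1,  0. , -0. , -0.1, -0. ,  0.1]), 'tau': array([ -0. , -53.2, -35.3,   0.1,   0. ,  -0. ]), 'tcp_pos': array([ 161.3, -525.5,  204.9]), 'tcp_rot': array([-179.9,   -0. ,   17.1]), 'wrist_force': array([-0.3,  1. ,  0.6]), 'moment': array([ 0. , -0.1, -0. ]), 'finger_force': 0.0, 'grip_width': 94.01160892041193}
top [[413.3   0.  252.4]
 [  0.  413.3 190.7]
 [  0.    0.    1. ]] [ 387.9  -11.5 1462.9]
cradle [([185.7, 146.0, 113.0, 53.9], 0.71)]
cell0 [([222.2, 197.7, 17.7, 33.4], 0.93), ([304.2, 197.9, 21.9, 35.7], 0.66), ([190.9, 201.1, 12.5, 38.4], 0.65), ([141.4, 200.7, 10.3, 1.9], 0.41)]
finished [([158.0, 105.7, 35.4, 17.5], 0.76), ([212.6, 150.7, 19.2, 37.4], 0.75), ([294.2, 254.6, 33.0, 26.3], 0.6)]
stand [([146.8, 141.5, 27.9, 36.7], 0.67)]
pin [([361.0, 225.8, 29.2, 48.4], 0.68), ([353.1, 175.4, 8.4, 41.9], 0.66)]
console [([116.5, 185.8, 45.9, 47.7], 0.59)]
reagent1 [([116.1, 143.0, 27.7, 25.4], 0.85)]
beaker [([344.6, 147.6, 27.5, 20.9], 0.74)]
key_white 
[... 491 characters left out ...]
[253.9, 206.4, 46.1, 45.4], 0.7), ([229.6, 234.3, 49.1, 41.7], 0.56)]
finished [([109.5, 191.8, 45.0, 44.0], 0.75), ([202.8, 174.5, 47.5, 37.4], 0.57)]
stand [([133.1, 221.6, 49.8, 53.9], 0.57)]
pin [([316.9, 145.3, 45.4, 23.3], 0.65)]
console [([132.4, 263.6, 96.7, 88.5], 0.77)]
reagent1 [([99.9, 230.1, 37.1, 53.9], 0.63)]
beaker [([294.6, 119.3, 25.6, 32.0], 0.78), ([167.6, 302.3, 20.6, 16.9], 0.6), ([174.4, 269.5, 15.4, 12.2], 0.58)]
key_white [([177.7, 270.0, 11.6, 13.2], 0.56), ([315.3, 143.2, 45.1, 25.6], 0.42)]
key_yellow [([197.5, 283.1, 12.6, 14.4], 0.52), ([151.8, 285.4, 12.8, 9.9], 0.16)]
key_green []
key_red [([319.9, 143.5, 40.8, 27.4], 0.64), ([174.8, 267.5, 14.4, 13.4], 0.53)]
```

View pics/top0.png

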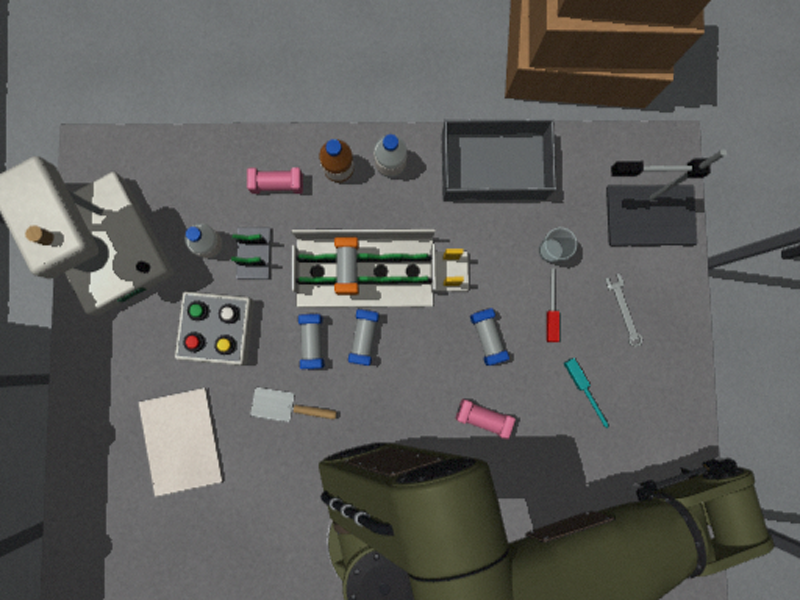

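View pics/side0.png

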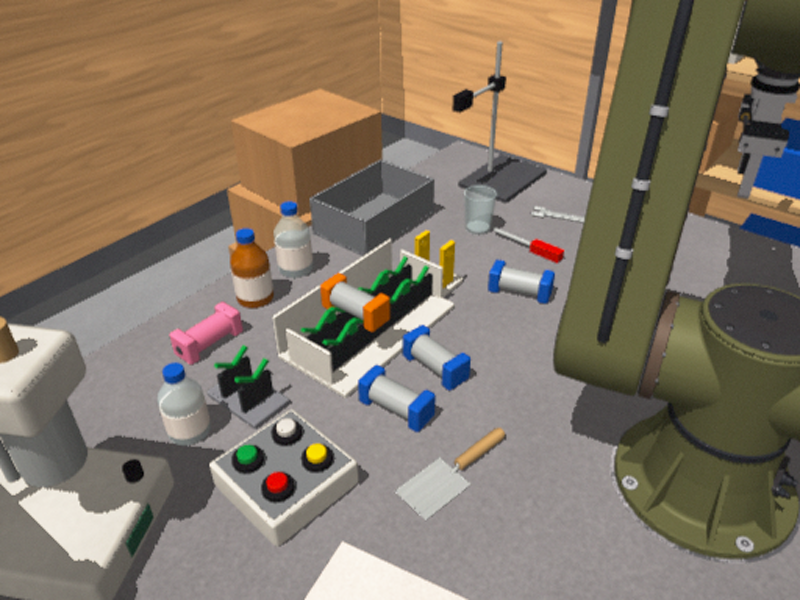

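```bash
cat >> h.py <<'E'
HS={'blue':((105,150,40),(125,255,255)),'orange':((5,180,80),(18,255,255)),'yellow':((20,150,80),(33,255,255)),'red':((0,180,80),(4,255,255)),'green':((50,100,30),(75,255,255))}
def blobs(c,col,amin=12):
    hsv=cv2.cvtColor(c['pixels'],cv2.COLOR_BGR2HSV); m=cv2.inRange(hsv,*map(np.array,HS[col]))
    n,l,s,ce=cv2.connectedComponentsWithStats(m); W=cloud(c)
    for i in range(1,n):
        if s[i,4]>=amin:
            p=W[l==i]; p=p[~np.isnan(p[:,0])]
            yield ce[i],s[i,4],np.median(p,0),p
E
python3 - <<'E'
from h import *
np.set_printoptions(precision=1,suppress=True)
for n in ('top','side'):
    c=shot(n)
    for col in HS:
        for ce,a,m,p in blobs(c,col): print(n,col,ce,a,m,np.percentile(p,[2,98],axis=0).ravel())
E
```

```text
top blue [249.6  90.7] 79 [846.6 -19.8 148.2] [832.8 -33.1 140.8 863.   -3.6 153.8]
top blue [213.  94.] 77 [836.3 100.9 149.2] [822.8  88.  137.3 851.4 114.3 153.5]
top blue [123.4 149.3] 63 [660.  395.1 129.2] [647.5 383.1 124.  670.7 409.7 134. ]
top blue [234.6 201.4] 79 [492.3  34.7  48.9] [479.3  14.   41.9 503.   58.7  55.1]
top blue [308.6 201.6] 85 [ 487.3 -216.6   48.9] [ 475.8 -243.5   24.7  500.4 -196.1   56. ]
top blue [198.  203.8] 83 [483.8 161.2  49.7] [476.4 138.2  41.3 494.  185.2  53.8]
top blue [317.6 229. ] 92 [ 394.2 -247.5   48. ] [ 380.7 -271.7    9.6  407.7 -224.1   54.5]
top blue [229.7 229.7] 79 [394.1  52.3  49.5] [383.6  31.8  41.5 405.9  76.2  56.6]
top blue [199.1 232.5] 86 [385.1 157.2  49.3] [377.9 134.6  40.1 395.2 181.1  55.9]
top orange [210. 103.] 82 [819.8 114.9 105.5] [805.6  97.7  89.2 841.1 130.9 120.8]
top orange [221.1 154.5] 89 [643.1  77.4 115.8] [632.8  54.6 109.3 651.1 100.9 121.7]
top orange [221.2 184.3] 93 [543.8  78.  115.2] [534.2  55.2 105.3 554.  100.8 122.4]
top yellow [289.7 160.7] 46 [ 622.3 -151.   100. ] [ 618.6 -168.3   52.4
[... 2864 characters left out ...]
84.4]
side green [260.3 182.5] 162 [565.7 -36.3  69.9] [562.  -94.8  20.1 615.7   9.2  83.5]
side green [206.9 204.8] 143 [615.7 124.8  72.4] [612.8  89.4  58.8 623.3 177.5  84.7]
side green [220.1 212.1] 174 [566.6 121.5  71.1] [562.1  60.9  19.2 615.6 178.2  85. ]
side green [148.4 230.1] 100 [661.8 284.5  71.4] [657.2 257.6  -2.  747.4 322.7  84.8]
side green [160.8 239.1] 121 [611.6 289.4  70.8] [607.6 265.4  21.5 660.8 324.3  83.6]
side green [157.6 290.5] 145 [500.9 404.9  70.2] [490.4 387.   59.9 520.9 417.1  74. ]
side green [ 89.7 338. ] 113 [543.2 555.7  32.6] [529.8 532.1  19.6 555.9 580.4  47.1]
side green [ 82.8 345.3] 15 [532.5 575.8  44.6] [527.9 570.2  36.2 537.2 581.7  48.5]
```

Emit:
drive_tool(targets=[[[0,0,-0.45],[0,0,0.746],0],[[0,0,-0.45],[0,0,0.746],0],[[0,0,-0.45],[0,0,0.746],0],[[0,0,-0.45],[0,0,0.746],0],[[0,0,-0.45],[0,0,0.746],0]], grip_force=40)

```text
time: 1.9
tcp_pos: [161.4, -525.8, 250.8]
tcp_rot: [-180.0, 0.0, -0.2]
wrist_force: [-0.3, 0.1, -0.2]
grip_width: 94.2
finger_force: 0.0
```

Emit:
drive_tool(targets=[[[0.3,-0.4,0],[0,0,0],0],[[0.616,-0.861,0],[0,0,0],0],[[0.616,-0.861,0],[0,0,0],0],[[0.616,-0.861,0],[0,0,0],0],[[0.616,-0.861,0],[0,0,0],0]])

```text
time: 2.4
tcp_pos: [217.3, -447.6, 249.9]
tcp_rot: [-180.0, 0.0, 0.1]
wrist_force: [0.0, -1.1, 0.1]
grip_width: 94.0
finger_force: 0.0
```

Emit:
drive_tool(targets=[[[0.616,-0.861,0],[0,0,0],0],[[0.616,-0.861,0],[0,0,0],0],[[0.616,-0.861,0],[0,0,0],0],[[0.616,-0.861,0],[0,0,0],0],[[0.616,-0.861,0],[0,0,0],0]])

```text
time: 2.9
tcp_pos: [278.9, -361.5, 250.0]
tcp_rot: [-180.0, 0.0, 0.1]
wrist_force: [-0.1, 0.2, 0.3]
grip_width: 94.1
finger_force: 0.0
```

Emit:
drive_tool(targets=[[[0.616,-0.861,0],[0,0,0],0],[[0.616,-0.861,0],[0,0,0],0],[[0.616,-0.861,0],[0,0,0],0],[[0.616,-0.861,0],[0,0,0],0],[[0.616,-0.861,0],[0,0,0],0]])

```text
time: 3.4
tcp_pos: [340.3, -275.4, 249.9]
tcp_rot: [-180.0, 0.0, 0.1]
wrist_force: [0.1, -0.9, 0.5]
grip_width: 94.0
finger_force: 0.0
```

```bash
python3 - <<'E'
from h import *
np.set_printoptions(precision=1,suppress=True)
c=shot('wrist'); cv2.imwrite('pics/w1.png',c['pixels']); print(c['hand_eye'],c['camera_matrix'])
W=cloud(c); print(W[0,0],W[0,-1],W[-1,0],W[-1,-1],W[192,256])
for col in ('blue','red','yellow'):
    for ce,a,m,p in blobs(c,col,60): print(col,ce,a,m)
t=shot('top'); print('pin',[(d['bbox'],round(d['p'],2)) for d in find_in('pin',t)]); print('cells',[(d['bbox'],round(d['p'],2)) for d in find_in('cell0',t)])
E
```

```text
[[  -0.    -1.    -0.3   75. ]
 [   1.    -0.     0.    -1.3]
 [  -0.    -0.3    1.  -180.6]
 [   0.     0.     0.     1. ]] [[275.    0.  257.8]
 [  0.  275.  193.8]
 [  0.    0.    1. ]]
[566.9  63.2  17.7] [ 573.9 -618.3    1. ] [ 363.4 -221.3  386.2] [ 362.9 -326.5  385.6] [ 303.3 -271.3    0.2]
blue [11.5 55.3] 319 [494.6  37.7  50.9]
blue [217.1  57.9] 477 [ 491.3 -223.5   51. ]
blue [240.3 134.4] 400 [ 396.2 -251.4   50.9]
blue [ 15.9 133.8] 458 [397.1  52.7  50.8]
red [336.5  78.4] 574 [ 471.6 -382.5   25.2]
pin [([185.9, 143.6, 112.0, 55.5], 0.75), ([351.9, 173.4, 8.1, 47.1], 0.66)]
cells [([189.4, 201.0, 19.7, 35.9], 0.69), ([303.9, 198.5, 21.2, 35.8], 0.63), ([222.1, 199.1, 21.6, 33.2], 0.63), ([349.6, 170.6, 10.1, 48.9], 0.28)]
```

View pics/w1.png

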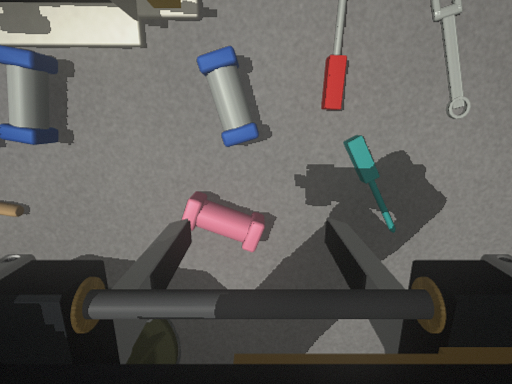

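Emit:
drive_tool(targets=[[[0.35,-0.795,0],[0,0,0],0],[[0.35,-0.795,0],[0,0,0],0],[[0.35,-0.795,0],[0,0,0],0],[[0.35,-0.795,0],[0,0,0],0],[[0.35,-0.795,0],[0,0,0],0]])

```text
time: 4.1
tcp_pos: [374.8, -197.4, 250.2]
tcp_rot: [180.0, 0.0, -0.0]
wrist_force: [-0.8, 0.1, -0.8]
grip_width: 94.0
finger_force: 0.0
```

Emit:
drive_tool(targets=[[[0.35,-0.795,0],[0,0,0],0],[[0.35,-0.795,0],[0,0,0],0],[[0.35,-0.795,0],[0,0,0],0],[[0.35,-0.795,0],[0,0,0],0],[[0.35,-0.795,0],[0,0,0],0]])

```text
time: 4.6
tcp_pos: [410.0, -118.0, 250.2]
tcp_rot: [180.0, 0.0, -0.0]
wrist_force: [0.8, 0.3, -0.5]
grip_width: 94.1
finger_force: 0.0
```

Emit:
drive_tool(targets=[[[0.35,-0.795,0],[0,0,0],0],[[0.35,-0.795,0],[0,0,0],0],[[0.35,-0.795,0],[0,0,0],0],[[0.35,-0.795,0],[0,0,0],0],[[0.35,-0.795,0],[0,0,0],0]])

```text
time: 5.1
tcp_pos: [445.2, -38.5, 250.2]
tcp_rot: [180.0, 0.0, -0.0]
wrist_force: [-0.6, -0.0, 0.5]
grip_width: 94.3
finger_force: 0.0
```

Emit:
drive_tool(targets=[[[0.35,-0.795,0],[0,0,0],0],[[0.35,-0.795,0],[0,0,0],0],[[0.35,-0.795,0],[0,0,0],0],[[0.35,-0.795,0],[0,0,0],0],[[0.35,-0.795,0],[0,0,0],0]])

```text
time: 5.6
tcp_pos: [480.4, 40.9, 250.2]
tcp_rot: [180.0, 0.0, -0.0]
wrist_force: [-0.1, -0.3, 0.0]
grip_width: 94.0
finger_force: 0.0
```

```bash
python3 - <<'E'
from h import *
np.set_printoptions(precision=1,suppress=True)
c=shot('wrist'); cv2.imwrite('pics/w2.png',c['pixels']); np.save('w2.npy',cloud(c))
np.savez('w2.npz',W=cloud(c),px=c['pixels'])
print(get_obs()['tcp_pos'],get_obs()['tcp_rot'])
for col in HS:
    for ce,a,m,p in blobs(c,col,60): print(col,ce,a,m,np.percentile(p,[2,98],axis=0).ravel())
E
```

```text
[481.   42.4 250.1] [-180.    0.    0.]
blue [443.6 165.9] 571 [ 493.5 -218.9   50.5] [ 479.2 -240.2   25.3  505.6 -195.    52.6]
blue [268.3 170.3] 91 [488.1  26.4  51. ] [482.6  16.6  49.5 494.   41.8  52. ]
blue [165.2 175.9] 70 [480.  174.   50.8] [476.7 155.8  48.8 484.9 184.9  52.6]
blue [453.4 229.6] 394 [ 398.3 -248.5   50.9] [ 385.1 -269.7   47.4  412.  -225.7   52.4]
blue [249.8 230.1] 348 [398.4  53.8  50.9] [387.9  31.5  49.2 408.1  75.8  52.4]
yellow [425.6  57.4] 636 [ 623.4 -143.7  102.8] [ 619.7 -170.    40.3  628.5 -134.6  105.9]
yellow [424.8 111.9] 345 [ 564.4 -148.8  104.2] [ 559.9 -169.8   65.6  568.7 -134.4  105.9]
yellow [ 37.9 214.1] 242 [431.4 344.7  73. ] [419.8 332.7  71.3 443.8 354.4  74.7]
green [32.8 21.4] 443 [664.8 302.5  77.2] [661.  264.5  66.2 668.6 322.2  85.7]
green [171.2  63.2] 412 [620.3 145.4  80. ] [617.  106.9  66.8 623.6 177.8  87.1]
green [316.   63.7] 834 [619.6 -26.1  79.2] [616.2 -93.1  67.  623.3  45.1  86.9]
green [39.9 68.6] 383 [615.1 304.3  77. ] [611.2 265.7  66.3 619.2 323.7  86. ]
green [174.2 107.7] 348 [570.4 146.9  80.2] [567.4 106.8  66.7 573.5 178.   86.9]
green [312.1 108. ] 684 [569.8 -22.1  79.4] [566.4 -93.   66.4 573.1  47.7  86.8]
```

View pics/w2.png

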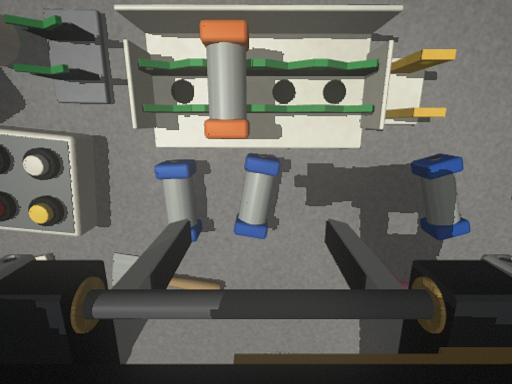

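```bash
python3 - <<'E'
from h import *
np.set_printoptions(precision=1,suppress=True)
d=np.load('w2.npz'); W=d['W']; px=d['px']; hsv=cv2.cvtColor(px,cv2.COLOR_BGR2HSV)
m=cv2.inRange(hsv,*map(np.array,HS['green'])); n,l,s,ce=cv2.connectedComponentsWithStats(m)
for i in range(1,n):
    if s[i,4]<200: continue
    p=W[l==i]; p=p[~np.isnan(p[:,0])]
    k=np.polyfit(p[:,1],p[:,0],1); yy=np.arange(p[:,1].min(),p[:,1].max(),8)
    print(ce[i],'slope deg',-np.degrees(k[0]),[ (round(float(y+4)),round(float(np.median(p[abs(p[:,1]-y-4)<4,2])))) for y in yy])
print(px[32,225],hsv[32,225],px[128,228],hsv[128,228])
m=cv2.inRange(hsv,np.array((3,150,80)),np.array((18,255,255))); n,l,s,ce=cv2.connectedComponentsWithStats(m)
for i in range(1,n):
    if s[i,4]<100: continue
    p=W[l==i]; p=p[~np.isnan(p[:,0])];print(ce[i],np.median(p,0),np.percentile(p,[2,98],axis=0))
g=W[(W[...,2]>6)&(W[...,2]<18)&(W[...,1]>240)&(W[...,0]>560)]
print('stand base',cv2.minAreaRect(g[:,:2].astype(np.float32)))
E
```

```text
[32.8 21.4] slope deg -0.9038602502361103 [(267, 84), (275, 80), (283, 75), (291, 69), (299, 69), (307, 74), (315, 80), (323, 84)]
[171.2  63.2] slope deg -0.1788475572349352 [(109, 86), (117, 86), (125, 84), (133, 78), (141, 72), (149, 68), (157, 72), (165, 77), (173, 82), (181, 85)]
[316.   63.7] slope deg -0.3581140389512232 [(-93, 85), (-85, 79), (-77, 74), (-69, 69), (-61, 69), (-53, 75), (-45, 81), (-37, 85), (-29, 86), (-21, 85), (-13, 80), (-5, 74), (3, 68), (11, 70), (19, 75), (27, 81), (35, 85), (43, 86), (51, 86)]
[39.9 68.6] slope deg -1.6912742850508422 [(268, 84), (276, 80), (284, 75), (292, 69), (300, 68), (308, 74), (316, 80), (324, 84)]
[174.2 107.7] slope deg -0.21472883641820023 [(109, 86), (117, 86), (125, 84), (133, 78), (141, 72), (149, 68), (157, 71), (165, 77), (173, 83), (181, 85)]
[312.1 108. ] slope deg -0.28286258739809067 [(-92, 84), (-84, 79), (-76, 74), (-68, 68), (-60, 71), (-52, 76), (-44, 82), (-36, 86), (-28, 86), (-20, 85), (-12, 79), (-4, 73), (4, 68), (12, 71), (20, 76), (28, 82), (36, 85), (44, 86), (52, 85)]
[ 75 128 217] [ 11 167 217] [ 80 133 222] [ 11 163 222]
[223.1  30.4] [643.7  77.3 117.7] [[634.6  54.9 115.1]
 [653.4 100.  119.4]]
[225.9 128.8] [546.2  77.2 117.7] [[536.2  55.3 114.8]
 [555.8  99.7 119.4]]
stand base ((641.514892578125, 330.1497497558594), (145.95370483398438, 120.23027801513672), 88.61050415039062)
```

Emit:
drive_tool(targets=[[[0.57,-0.175,0],[0,0,0],0],[[0.57,-0.175,0],[0,0,0],0],[[0.57,-0.175,0],[0,0,0],0],[[0.57,-0.175,0],[0,0,0],0],[[0.57,-0.175,0],[0,0,0],0]])

```text
time: 6.15
tcp_pos: [537.6, 57.5, 250.2]
tcp_rot: [180.0, 0.0, -0.0]
wrist_force: [-0.4, 0.3, -0.1]
grip_width: 94.2
finger_force: 0.0
```

Emit:
drive_tool(targets=[[[0.57,-0.175,0],[0,0,0],0],[[0.57,-0.175,0],[0,0,0],0],[[0.57,-0.175,0],[0,0,0],0],[[0.57,-0.175,0],[0,0,0],0],[[0.57,-0.175,0],[0,0,0],0]])

```text
time: 6.65
tcp_pos: [594.7, 74.8, 250.1]
tcp_rot: [180.0, 0.0, -0.0]
wrist_force: [0.2, -0.4, 0.5]
grip_width: 93.9
finger_force: 0.0
```

Emit:
drive_tool(targets=[[[0,0,0.9],[0,0,0],0],[[0,0,0.9],[0,0,0],0],[[0,0,0.9],[0,0,0],0],[[0,0,0.9],[0,0,0],0],[[0,0,0.9],[0,0,0],0]])

```text
time: 7.15
tcp_pos: [594.1, 74.7, 159.5]
tcp_rot: [180.0, 0.0, -0.0]
wrist_force: [1.0, 0.8, -0.4]
grip_width: 94.2
finger_force: 0.0
```

Emit:
drive_tool(targets=[[[0,0,0.9],[0,0,0],0],[[0,0,0.9],[0,0,0],0],[[0,0,0.9],[0,0,0],0],[[0,0,0.85],[0,0,0],0],[[0,0,0.75],[0,0,0],0]])

```text
time: 7.65
tcp_pos: [594.0, 74.8, 73.3]
tcp_rot: [180.0, 0.0, -0.1]
wrist_force: [0.4, -0.6, 0.0]
grip_width: 94.0
finger_force: 0.0
```

Emit:
drive_tool(targets=[[[0,0,0],[0,0,0],1],[[0,0,0],[0,0,0],1],[[0,0,0],[0,0,0],1],[[0,0,0],[0,0,0],1],[[0,0,0],[0,0,0],1]], grip_force=45)

```text
time: 8.15
tcp_pos: [594.5, 76.0, 75.0]
tcp_rot: [-180.0, -0.1, -0.0]
wrist_force: [0.5, -0.4, 0.7]
grip_width: 57.3
finger_force: 0.0
```

Emit:
drive_tool(targets=[[[0,0,0],[0,0,0],1],[[0,0,0],[0,0,0],1],[[0,0,0],[0,0,0],1],[[0,0,-0.1],[0,0,0],1],[[0,0,-0.4],[0,0,0],1]])

```text
time: 8.65
tcp_pos: [593.4, 75.9, 83.5]
tcp_rot: [180.0, 0.1, -0.0]
wrist_force: [-0.6, -0.2, -4.4]
grip_width: 43.3
finger_force: 45.0
```

Emit:
drive_tool(targets=[[[0,0,-1],[0,0,0],1],[[0,0,-1],[0,0,0],1],[[0,0,-1],[0,0,0],1],[[0,0,-1],[0,0,0],1],[[0,0,-1],[0,0,0],1]])

```text
time: 9.15
tcp_pos: [594.0, 75.9, 185.5]
tcp_rot: [180.0, 0.0, -0.0]
wrist_force: [-0.4, 0.7, -3.5]
grip_width: 43.0
finger_force: 45.0
```

Emit:
drive_tool(targets=[[[0.152,-0.728,0],[0,0,0.05],1],[[0.152,-0.728,0],[0,0,0.05],1],[[0.152,-0.728,0],[0,0,0.05],1],[[0.152,-0.728,0],[0,0,0.05],1],[[0.152,-0.728,0],[0,0,0.05],1]])

```text
time: 9.65
tcp_pos: [610.0, 150.3, 183.6]
tcp_rot: [180.0, 0.1, -1.2]
wrist_force: [0.1, 0.1, -3.8]
grip_width: 43.1
finger_force: 45.0
```

Emit:
drive_tool(targets=[[[0.152,-0.728,0],[0,0,0],1],[[0.152,-0.728,0],[0,0,0],1],[[0.152,-0.728,0],[0,0,0],1],[[0.152,-0.728,0],[0,0,0],1],[[0.152,-0.728,0],[0,0,0],1]])

```text
time: 10.15
tcp_pos: [627.0, 222.4, 184.4]
tcp_rot: [-180.0, 0.0, -1.2]
wrist_force: [0.7, -0.8, -3.7]
grip_width: 43.0
finger_force: 45.0
```

Emit:
drive_tool(targets=[[[0.152,-0.728,0],[0,0,0],1],[[0.152,-0.728,0],[0,0,0],1],[[0.152,-0.728,0],[0,0,0],1],[[0.152,-0.728,0],[0,0,0],1],[[0.152,-0.728,0],[0,0,0],1]])

```text
time: 10.65
tcp_pos: [643.6, 294.9, 184.4]
tcp_rot: [180.0, 0.0, -1.2]
wrist_force: [0.8, -0.3, -3.7]
grip_width: 43.0
finger_force: 45.0
```

```bash
python3 - <<'E'
from h import *
np.set_printoptions(precision=1,suppress=True)
c=shot('wrist'); cv2.imwrite('pics/w3.png',c['pixels'])
o=get_obs();print(o['tcp_pos'],o['tcp_rot'],o['grip_width'])
for col in ('green','orange'):
    for ce,a,m,p in blobs(c,col,60): print(col,ce,a,m,np.percentile(p,[2,98],axis=0).ravel())
E
```

```text
[643.5 296.8 184.1] [-180.     0.    -1.1] 43.06886800639008
green [442.3 208.2] 1177 [621.7  94.9  78.9] [617.2  18.7  66.6 624.8 177.9  86.6]
green [437.8 248.6] 1434 [573.   94.4  76.5] [567.    3.3  64.3 575.1 177.5  86.4]
orange [255.6 331.7] 504 [594.8 300.4 227. ] [587.2 273.5 225.  604.9 320.9 228.6]
```

View pics/w3.png

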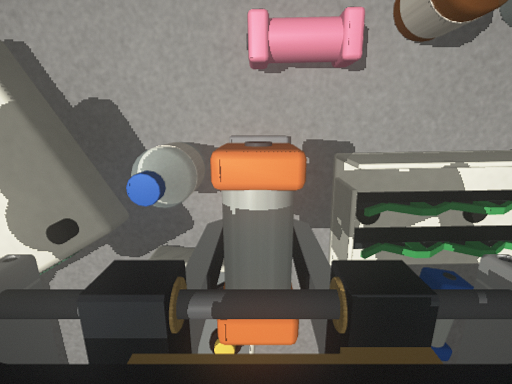

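Emit:
drive_tool(targets=[[[-0.2,0,0.6],[0,0,0],1],[[0,0,1],[0,0,0],1],[[0,0,1],[0,0,0],1],[[0,0,1],[0,0,0],1],[[0,0,0.8],[0,0,0],1]])

```text
time: 11.2
tcp_pos: [639.2, 293.8, 95.1]
tcp_rot: [180.0, 0.0, -1.2]
wrist_force: [0.1, 0.3, -3.1]
grip_width: 43.3
finger_force: 45.0
```

Emit:
drive_tool(targets=[[[0,0,0.5],[0,0,0],1],[[0,0,0.35],[0,0,0],1],[[0,0,0.1],[0,0,0],1],[[0,0,0],[0,0,0],1],[[0,0,0],[0,0,0],1]])

```text
time: 11.7
tcp_pos: [639.8, 293.9, 78.3]
tcp_rot: [-180.0, -0.1, -1.2]
wrist_force: [0.1, 0.0, -3.6]
grip_width: 42.8
finger_force: 45.0
```

Emit:
drive_tool(targets=[[[0,0,0.1],[0,0,0],1],[[0,0,0.05],[0,0,0],1],[[0,0,0],[0,0,0],1],[[0,0,0],[0,0,0],0.4],[[0,0,0],[0,0,0],0.4]])

```text
time: 12.2
tcp_pos: [639.6, 293.8, 74.9]
tcp_rot: [-180.0, -0.0, -1.2]
wrist_force: [-0.4, 0.6, 0.8]
grip_width: 55.1
finger_force: 0.0
```

Emit:
drive_tool(targets=[[[0,0,0],[0,0,0],0.35],[[0,0,0],[0,0,0],0.35],[[0,0,0],[0,0,0],0.35],[[0,0,-0.3],[0,0,0],0.35],[[0,0,-0.7],[0,0,0],0.35]])

```text
time: 12.7
tcp_pos: [639.0, 293.5, 94.1]
tcp_rot: [180.0, 0.1, -1.2]
wrist_force: [0.0, 0.3, 0.0]
grip_width: 61.0
finger_force: 0.0
```

Emit:
drive_tool(targets=[[[0,0,-1],[0,0,0],0.35],[[0,0,-1],[0,0,0],0.35],[[0,0,-1],[0,0,0],0.35],[[0,0,-1],[0,0,0],0],[[0,0,-1],[0,0,0],0]])

```text
time: 13.2
tcp_pos: [639.5, 293.8, 196.9]
tcp_rot: [-180.0, -0.1, -1.2]
wrist_force: [-0.2, -0.4, 0.2]
grip_width: 73.8
finger_force: 0.0
```

Emit:
drive_tool(targets=[[[-1,0,-0.5],[0,0,0],0],[[-1,0.5,-0.5],[0,0,0],0],[[-1,0.5,-0.5],[0,0,-0.05],0],[[-1,0.5,-0.5],[0,0,-0.1],0],[[-1,0.5,-0.5],[0,0,-0.1],0]])

```text
time: 13.7
tcp_pos: [537.9, 255.1, 246.2]
tcp_rot: [-180.0, -0.1, -0.0]
wrist_force: [-0.5, 0.2, 1.0]
grip_width: 93.8
finger_force: 0.0
```

```bash
cat >> h.py <<'E'
HS['orange']=((3,150,80),(18,255,255))
def pairs(c,col='blue',amin=40):
    B=[(m,p) for ce,a,m,p in blobs(c,col,amin) if 30<m[2]<140]
    # cap centre: top-face pixels only
    C=[]
    for m,p in B:
        top=p[p[:,2]>np.percentile(p[:,2],90)-5]; r=cv2.minAreaRect(top[:,:2].astype(np.float32)); C.append((np.array([*r[0],np.median(top[:,2])]),r[1]))
    for i in range(len(C)):
        for j in range(len(C)):
            v=C[i][0]-C[j][0]
            if v[0]>0 and 80<np.linalg.norm(v)<115: print(col,'centre',(C[i][0]+C[j][0])/2,'yaw',round(np.degrees(np.arctan2(v[1],v[0])),1),'sep',round(np.linalg.norm(v),1),C[i][1],C[j][1])
E
python3 - <<'E'
from h import *
np.set_printoptions(precision=1,suppress=True)
o=get_obs();print(o['tcp_pos'],o['tcp_rot'],o['grip_width'])
c=shot('wrist'); pairs(c,'orange');pairs(c)
print(get_obs()['tcp_pos'])
c=shot('top'); pairs(c,'orange'); pairs(c)
E
```

```text
[537.9 255.1 246.2] [-180.    -0.1   -0. ] 93.79639460503466
orange centre [640.7 295.7 117.6] yaw -1.1 sep 97.6 (48.53703689575195, 20.06993865966797) (47.82975769042969, 19.94878578186035)
blue centre [436.5 161.9  50.9] yaw 2.0 sep 93.1 (11.519864082336426, 46.62408447265625) (19.13829231262207, 47.69279861450195)
blue centre [394.  106.1  50.9] yaw -85.7 sep 108.6 (43.4155387878418, 20.001930236816406) (19.13829231262207, 47.69279861450195)
[536.5 254.5 248.6]
blue centre [443.2  44.4  51.1] yaw -8.4 sep 97.8 (43.85308074951172, 17.710893630981445) (43.34282302856445, 17.930662155151367)
blue centre [ 441.8 -234.1   50.9] yaw 17.0 sep 98.0 (18.45455551147461, 45.395469665527344) (17.690425872802734, 46.37248611450195)
blue centre [435.9 160.9  51. ] yaw 2.1 sep 98.8 (44.80799865722656, 17.372695922851562) (44.58004379272461, 16.90723419189453)
blue centre [390.7 105.4  51.1] yaw -85.6 sep 107.9 (43.34282302856445, 17.930662155151367) (44.58004379272461, 16.90723419189453)
```

```bash
python3 - <<'E'
from h import *
np.set_printoptions(precision=1,suppress=True)
W=np.load('w2.npz')['W']
for lo,hi in((170,215),(-130,-95)):
    s=(W[...,2]>79)&(W[...,2]<90)&(W[...,1]>lo)&(W[...,1]<hi)&(W[...,0]>585)&(W[...,0]<605)
    p=W[s]; print(np.percentile(p,[2,50,98],axis=0),len(p))
o=get_obs(); print(o['tcp_pos'],o['tcp_rot'])
E
```

```text
[[586.  190.4  79.1]
 [595.1 192.6  82.6]
 [604.8 196.   84.5]] 103
[[ 585.6 -112.6   79.3]
 [ 594.7 -108.7   82.8]
 [ 604.4 -106.6   84.8]] 107
[537.9 255.1 248. ] [-179.9   -0.2   -0. ]
```

Emit:
drive_tool(targets=[[[-1,0.94,0.6],[0,0,0],0],[[-1,0.94,0.6],[0,0,0],0],[[-1,0.94,0.6],[0,0,0],0],[[-1,0.94,0.6],[0,0,0],0],[[-1,0.94,0.6],[0,0,0],0]])

```text
time: 14.3
tcp_pos: [438.5, 161.1, 184.6]
tcp_rot: [-180.0, -0.0, -0.0]
wrist_force: [0.4, 0.6, -0.2]
grip_width: 93.9
finger_force: 0.0
```

Emit:
drive_tool(targets=[[[-0.015,0,1],[0,0,-0.092],0],[[-0.015,0,1],[0,0,-0.092],0],[[-0.015,0,1],[0,0,-0.092],0],[[-0.015,0,1],[0,0,-0.092],0],[[-0.015,0,1],[0,0,-0.092],0]])

```text
time: 14.8
tcp_pos: [438.0, 161.7, 84.2]
tcp_rot: [-180.0, -0.0, 2.1]
wrist_force: [0.2, 0.3, 0.0]
grip_width: 93.8
finger_force: 0.0
```

Emit:
drive_tool(targets=[[[0,0,0.9],[0,0,0],0],[[0,0,0.9],[0,0,0],0],[[0,0,0.8],[0,0,0],0],[[0,0,0.6],[0,0,0],0],[[0,0,0.37],[0,0,0],0]])

```text
time: 15.3
tcp_pos: [437.5, 161.6, 12.4]
tcp_rot: [180.0, 0.0, 2.1]
wrist_force: [0.6, 0.5, 0.0]
grip_width: 93.9
finger_force: 0.0
```

Emit:
drive_tool(targets=[[[0,0,0],[0,0,0],1],[[0,0,0],[0,0,0],1],[[0,0,0],[0,0,0],1],[[0,0,0],[0,0,0],1],[[0,0,0],[0,0,0],1]])

```text
time: 15.8
tcp_pos: [437.4, 161.6, 13.4]
tcp_rot: [-180.0, -0.0, 2.1]
wrist_force: [-0.6, 0.3, 0.5]
grip_width: 57.3
finger_force: 0.0
```

Emit:
drive_tool(targets=[[[0,0,0],[0,0,0],1],[[0,0,0],[0,0,0],1],[[0,0,0],[0,0,0],1],[[0,0,-0.2],[0,0,0],1],[[0,0,-0.8],[0,0,0],1]])

```text
time: 16.3
tcp_pos: [436.1, 161.2, 32.1]
tcp_rot: [180.0, 0.2, 2.1]
wrist_force: [0.0, 0.5, -3.4]
grip_width: 42.7
finger_force: 45.0
```

Emit:
drive_tool(targets=[[[0,0,-1],[0,0,0.092],1],[[0,0,-1],[0,0,0.092],1],[[0,0,-1],[0,0,0.092],1],[[0,0,-1],[0,0,0.092],1],[[0,0,-1],[0,0,0.092],1]])

```text
time: 16.8
tcp_pos: [436.9, 161.5, 133.8]
tcp_rot: [180.0, 0.0, -0.0]
wrist_force: [0.5, -0.3, -2.4]
grip_width: 43.0
finger_force: 45.0
```

Emit:
drive_tool(targets=[[[0.785,0.065,-0.1],[0,0,0],1],[[0.785,0.065,0],[0,0,0],1],[[0.785,0.065,0],[0,0,0],1],[[0.785,0.065,0],[0,0,0],1],[[0.785,0.065,0],[0,0,0],1]])

```text
time: 17.3
tcp_pos: [516.1, 154.9, 134.9]
tcp_rot: [180.0, 0.0, -0.0]
wrist_force: [0.4, -0.0, -2.8]
grip_width: 42.9
finger_force: 45.0
```

Emit:
drive_tool(targets=[[[0.785,0.065,0],[0,0,0],1],[[0.785,0.065,0],[0,0,0],1],[[0.785,0.065,0],[0,0,0],1],[[0.785,0.065,0],[0,0,0],1],[[0.785,0.065,0],[0,0,0],1]])

```text
time: 17.8
tcp_pos: [594.5, 148.3, 134.7]
tcp_rot: [180.0, 0.1, -0.0]
wrist_force: [-1.2, -0.3, -2.6]
grip_width: 43.4
finger_force: 45.0
```

Emit:
drive_tool(targets=[[[0,0,0.3],[0,0,0],1],[[0,0,0.8],[0,0,0],1],[[0,0,0.8],[0,0,0],1],[[0,0,0.5],[0,0,0],1],[[0,0,0.1],[0,0,0],1]])

```text
time: 18.3
tcp_pos: [593.2, 148.4, 83.6]
tcp_rot: [180.0, 0.1, -0.0]
wrist_force: [0.1, -0.2, -3.0]
grip_width: 42.7
finger_force: 45.0
```

Emit:
drive_tool(targets=[[[0,0,0.1],[0,0,0],1],[[0,0,0.05],[0,0,0],1],[[0,0,0],[0,0,0],1],[[0,0,0],[0,0,0],1],[[0,0,0],[0,0,0],1]])

```text
time: 18.8
tcp_pos: [594.3, 148.4, 82.4]
tcp_rot: [-180.0, -0.0, -0.0]
wrist_force: [0.4, -0.7, -2.8]
grip_width: 43.1
finger_force: 45.0
```

Emit:
drive_tool(targets=[[[0,0,0.06],[0,0,0],1],[[0,0,0.04],[0,0,0],1],[[0,0,0],[0,0,0],1],[[0,0,0],[0,0,0],0.44],[[0,0,0],[0,0,0],0.44]])

```text
time: 19.3
tcp_pos: [594.4, 148.5, 80.3]
tcp_rot: [-180.0, -0.0, -0.0]
wrist_force: [0.3, 0.2, -0.7]
grip_width: 52.0
finger_force: 0.0
```

Emit:
drive_tool(targets=[[[0,0,0],[0,0,0],0.44],[[0,0,0],[0,0,0],0.44],[[0,0,0],[0,0,0],0.44],[[0,0,-0.3],[0,0,0],0.44],[[0,0,-0.7],[0,0,0],0.44]])

```text
time: 19.8
tcp_pos: [593.7, 148.3, 99.9]
tcp_rot: [180.0, 0.1, -0.0]
wrist_force: [0.2, -0.5, 0.8]
grip_width: 52.7
finger_force: 0.0
```

Emit:
drive_tool(targets=[[[0,0,-1],[0,0,0],0.44],[[0,0,-1],[0,0,0],0.3],[[0,0,-1],[0,0,0],0],[[0,0,-1],[0,0,0],0],[[0,0,-1],[0,0,0],0]])

```text
time: 20.3
tcp_pos: [594.2, 148.4, 202.3]
tcp_rot: [-180.0, -0.1, -0.0]
wrist_force: [-0.7, 1.1, -0.4]
grip_width: 81.2
finger_force: 0.0
```

Emit:
drive_tool(targets=[[[-1,0.5,-0.2],[0,0,0],0],[[-1,0.7,0],[0,0,0],0],[[-1,0.7,0],[0,0,0],0],[[-1,0.7,0],[0,0,0],0],[[-0.5,0.7,0],[0,0,0],0]])

```text
time: 20.8
tcp_pos: [503.1, 82.1, 205.5]
tcp_rot: [-180.0, -0.1, -0.0]
wrist_force: [0.1, 0.6, 0.3]
grip_width: 94.1
finger_force: 0.0
```

```bash
python3 - <<'E'
from h import *
np.set_printoptions(precision=1,suppress=True)
o=get_obs();print(o['tcp_pos'],o['tcp_rot'],o['grip_width'])
c=shot('wrist'); pairs(c)
print(get_obs()['tcp_pos'])
c=shot('top'); print('top');pairs(c,'orange'); pairs(c)
E
```

```text
[503.1  82.1 205.5] [-180.    -0.1   -0. ] 94.10855816374304
blue centre [594.1 150.5 117.8] yaw -0.3 sep 97.6 (19.58391571044922, 45.198516845703125) (19.96023178100586, 43.67302703857422)
blue centre [598.4 148.7 117.5] yaw 1.9 sep 89.1 (19.58391571044922, 45.198516845703125) (35.0067253112793, 2.9985814094543457)
[502.6  80.6 205.6]
top
orange centre [638.7 293.8 118.5] yaw -0.1 sep 96.3 (43.61201858520508, 17.643022537231445) (20.138322830200195, 46.39779281616211)
blue centre [ 441.9 -234.4   50.5] yaw 16.4 sep 99.2 (17.934673309326172, 46.88135528564453) (17.69403648376465, 48.69914627075195)
```

Emit:
drive_tool(targets=[[[-0.6,0.38,0],[0,0,0.01],0],[[-0.6,0.38,0],[0,0,0],0],[[-0.6,0.38,0],[0,0,0],0],[[-0.6,0.38,0],[0,0,0],0],[[-0.6,0.38,0],[0,0,0],0]])

```text
time: 21.4
tcp_pos: [444.3, 44.7, 204.9]
tcp_rot: [-180.0, -0.1, -0.1]
wrist_force: [0.6, -0.1, 0.2]
grip_width: 93.7
finger_force: 0.0
```

```bash
python3 - <<'E'
from h import *
np.set_printoptions(precision=1,suppress=True)
o=get_obs();print(o['tcp_pos'],o['tcp_rot'],o['grip_width'])
c=shot('wrist'); pairs(c)
print(get_obs()['tcp_pos'])
E
```

```text
[444.3  44.7 204.9] [-180.    -0.1   -0.1] 93.69681829465306
blue centre [ 444.1 -233.2   50.9] yaw 16.6 sep 98.3 (21.288528442382812, 49.689605712890625) (20.38802719116211, 48.141578674316406)
[443.2  44.1 204.9]
```

```bash
python3 - <<'E'
from h import *
np.set_printoptions(precision=1,suppress=True)
print(get_obs()['tcp_pos'])
c=shot('wrist')
for ce,a,m,p in blobs(c,'blue',20): print(ce,a,m,np.percentile(p,[2,98],axis=0).ravel())
c=shot('side');print('side')
for ce,a,m,p in blobs(c,'blue',20): print(ce,a,m,np.percentile(p,[2,98],axis=0).ravel())
E
```

```text
[443.2  44.1 204.9]
[141.8  83.2] 227 [552.8 149.8 117.4] [538.3 129.3 115.7 554.9 171.9 119. ]
[467.2 143.2] 1162 [ 490.7 -208.1   49.6] [ 476.7 -240.    12.1  504.8 -194.6   52.4]
[483.4 216.5] 597 [ 397.9 -245.8   50.8] [ 384.2 -268.7   44.   411.6 -224.7   52.6]
[251.3 217.2] 470 [398.   54.1  50.9] [386.8  32.2  49.1 407.7  75.9  52.6]
side
[184.5 133. ] 74 [840.9 -16.6 147.4] [831.7 -36.2 136.5 858.5  -4.4 150.8]
[156.4 150.7] 82 [831.1 103.8 147.5] [819.6  87.8 137.7 849.1 115.7 152.2]
[316.7 176.3] 127 [ 481.8 -201.4   41.9] [ 471.5 -240.     5.6  495.5 -194.6   50.9]
[349.  183.1] 152 [ 387.4 -230.5   40. ] [ 377.1 -268.7    6.3  402.8 -222.4   50.3]
[192.4 197.3] 158 [636.9 166.3 112.7] [630.  127.4  77.5 647.7 174.8 117.5]
[222.6 213.9] 354 [534.  154.9 100.3] [530.4  75.7  40.1 612.1 174.7 117.2]
[263.9 217.3] 151 [488.9  52.5  46.6] [477.6  15.    5.7 500.5  61.2  51.8]
[291.6 237.1] 305 [387.9  60.4  35. ] [380.5  30.    5.6 406.   78.3  51.1]
[110.6 238.2] 141 [654.7 396.8 127.9] [644.9 382.3 117.5 673.7 409.6 131. ]
```

Emit:
drive_tool(targets=[[[0.07,-0.07,1],[0,0,0.392],0],[[0,0,1],[0,0,0.392],0],[[0,0,1],[0,0,0.392],0],[[0,0,1],[0,0,0.392],0],[[0,0,1],[0,0,0.392],0]])

```text
time: 22.05
tcp_pos: [446.5, 46.5, 103.5]
tcp_rot: [-180.0, -0.0, -9.1]
wrist_force: [-0.1, 0.2, 0.3]
grip_width: 94.3
finger_force: 0.0
```

Emit:
drive_tool(targets=[[[0,0,1],[0,0,0],0],[[0,0,1],[0,0,0],0],[[0,0,1],[0,0,0],0],[[0,0,0.9],[0,0,0],0],[[0,0,0.7],[0,0,0],0]])

```text
time: 22.55
tcp_pos: [446.3, 46.5, 11.0]
tcp_rot: [-180.0, 0.0, -9.0]
wrist_force: [0.3, 1.1, -0.9]
grip_width: 94.1
finger_force: 0.0
```

Emit:
drive_tool(targets=[[[0,0,0],[0,0,0],1],[[0,0,0],[0,0,0],1],[[0,0,0],[0,0,0],1],[[0,0,0],[0,0,0],1],[[0,0,0],[0,0,0],1]])

```text
time: 23.05
tcp_pos: [445.9, 46.0, 12.6]
tcp_rot: [-180.0, -0.1, -9.1]
wrist_force: [0.6, 0.2, -0.6]
grip_width: 57.3
finger_force: 0.0
```

Emit:
drive_tool(targets=[[[0,0,0],[0,0,0],1],[[0,0,0],[0,0,0],1],[[0,0,0],[0,0,0],1],[[0,0,-0.2],[0,0,0],1],[[0,0,-0.8],[0,0,0],1]])

```text
time: 23.55
tcp_pos: [444.3, 46.0, 31.0]
tcp_rot: [180.0, 0.2, -9.1]
wrist_force: [-0.5, 0.1, -3.8]
grip_width: 43.0
finger_force: 45.0
```

Emit:
drive_tool(targets=[[[0,0,-1],[0,0,-0.392],1],[[0,0,-1],[0,0,-0.392],1],[[0,0,-1],[0,0,-0.392],1],[[0,0,-1],[0,0,-0.392],1],[[0,0,-1],[0,0,-0.392],1]])

```text
time: 24.05
tcp_pos: [445.0, 46.1, 132.6]
tcp_rot: [-180.0, 0.1, -0.0]
wrist_force: [-0.3, 0.0, -3.9]
grip_width: 43.0
finger_force: 45.0
```

Emit:
drive_tool(targets=[[[0.7425,-0.1525,-0.1],[0,0,0],1],[[0.7425,-0.1525,0],[0,0,0],1],[[0.7425,-0.1525,0],[0,0,0],1],[[0.7425,-0.1525,0],[0,0,0],1],[[0.7425,-0.1525,0],[0,0,0],1]])

```text
time: 24.55
tcp_pos: [519.9, 61.4, 133.6]
tcp_rot: [-180.0, 0.1, -0.1]
wrist_force: [-0.7, 0.3, -4.4]
grip_width: 42.9
finger_force: 45.0
```

Emit:
drive_tool(targets=[[[0.7425,-0.1525,0],[0,0,0],1],[[0.7425,-0.1525,0],[0,0,0],1],[[0.7425,-0.1525,0],[0,0,0],1],[[0.7425,-0.1525,0],[0,0,0],1],[[0.7425,-0.1525,0],[0,0,0],1]])

```text
time: 25.05
tcp_pos: [594.1, 76.5, 133.4]
tcp_rot: [-180.0, 0.1, -0.1]
wrist_force: [1.6, 0.3, -4.9]
grip_width: 43.0
finger_force: 45.0
```

Emit:
drive_tool(targets=[[[0,0,0.3],[0,0,0],1],[[0,0,0.8],[0,0,0],1],[[0,0,0.8],[0,0,0],1],[[0,0,0.5],[0,0,0],1],[[0,0,0.15],[0,0,0],1]])

```text
time: 25.55
tcp_pos: [593.0, 76.2, 81.6]
tcp_rot: [180.0, 0.1, -0.1]
wrist_force: [-0.2, -0.4, -4.3]
grip_width: 43.0
finger_force: 45.0
```

Emit:
drive_tool(targets=[[[0,0,0.1],[0,0,0],1],[[0,0,0],[0,0,0],1],[[0,0,0],[0,0,0],1],[[0,0,0],[0,0,0],1],[[0,0,0],[0,0,0],1]])

```text
time: 26.05
tcp_pos: [594.2, 76.3, 81.4]
tcp_rot: [-180.0, -0.0, -0.1]
wrist_force: [-0.3, 0.5, -2.8]
grip_width: 43.1
finger_force: 45.0
```

Emit:
drive_tool(targets=[[[0,0,0.06],[0,0,0],1],[[0,0,0],[0,0,0],1],[[0,0,0],[0,0,0],0.38],[[0,0,0],[0,0,0],0.38],[[0,0,0],[0,0,0],0.38]])

```text
time: 26.55
tcp_pos: [594.4, 76.3, 80.3]
tcp_rot: [-180.0, -0.1, -0.1]
wrist_force: [-0.2, -0.5, 0.8]
grip_width: 58.0
finger_force: 0.0
```

Emit:
drive_tool(targets=[[[0,0,0],[0,0,0],0.38],[[0,0,0],[0,0,0],0.38],[[0,0,-0.3],[0,0,0],0.38],[[0,0,-0.7],[0,0,0],0.38],[[0,0,-1],[0,0,0],0.38]])

```text
time: 27.05
tcp_pos: [593.8, 76.2, 120.7]
tcp_rot: [180.0, 0.1, -0.1]
wrist_force: [-0.8, 0.7, 0.9]
grip_width: 58.0
finger_force: 0.0
```

Emit:
drive_tool(targets=[[[0,0,-1],[0,0,0],0.38],[[0,0,-1],[0,0,0],0.3],[[0,0,-1],[0,0,0],0],[[0,0,-1],[0,0,0],0],[[0,0,-1],[0,0,0],0]])

```text
time: 27.55
tcp_pos: [594.0, 76.3, 222.1]
tcp_rot: [-180.0, -0.1, -0.1]
wrist_force: [-0.2, -0.3, -0.0]
grip_width: 86.2
finger_force: 0.0
```

Emit:
drive_tool(targets=[[[-0.5,1,0],[0,0,0],0],[[-0.5,1,0],[0,0,0],0],[[-0.5,1,0],[0,0,0],0],[[-0.5,1,0],[0,0,0],0],[[-0.5,1,0],[0,0,0],0]])

```text
time: 28.05
tcp_pos: [543.5, -24.4, 221.2]
tcp_rot: [180.0, -0.1, -0.1]
wrist_force: [0.5, 0.2, 0.1]
grip_width: 94.1
finger_force: 0.0
```

```bash
python3 - <<'E'
from h import *
np.set_printoptions(precision=1,suppress=True)
o=get_obs();print(o['tcp_pos'],o['tcp_rot'],o['grip_width'])
c=shot('wrist'); pairs(c)
c=shot('top'); print('top');pairs(c)
E
```

```text
[543.5 -24.4 221.2] [180.   -0.1  -0.1] 94.11678794616687
blue centre [594.8 149.7 117.7] yaw -0.3 sep 97.4 (19.701812744140625, 46.92044448852539) (44.8325309753418, 18.902597427368164)
blue centre [594.   78.5 117.6] yaw 0.4 sep 97.7 (44.060001373291016, 18.678546905517578) (19.575756072998047, 44.06510543823242)
top
blue centre [592.4 148.9 117.5] yaw -1.0 sep 99.3 (42.67201614379883, 18.015798568725586) (45.6610107421875, 16.949432373046875)
blue centre [592.4  83.6 117.7] yaw -6.6 sep 100.9 (16.887720108032227, 46.69062042236328) (16.665817260742188, 22.80059051513672)
blue centre [ 442.3 -233.9   49.6] yaw 16.3 sep 98.0 (19.593130111694336, 46.76293182373047) (19.200117111206055, 47.624149322509766)
```

Emit:
drive_tool(targets=[[[-0.5,1,0],[0,0,0],0],[[-0.5,1,0],[0,0,0],0],[[-0.5,1,0],[0,0,0],0],[[-0.5,1,0],[0,0,0],0],[[-0.5,1,0],[0,0,0],0]])

```text
time: 28.65
tcp_pos: [493.8, -123.8, 220.8]
tcp_rot: [180.0, -0.1, -0.1]
wrist_force: [0.2, 0.2, -0.3]
grip_width: 94.3
finger_force: 0.0
```

Emit:
drive_tool(targets=[[[-0.5,1,0],[0,0,0],0],[[-0.5,1,0],[0,0,0],0],[[-0.5,1,0],[0,0,0],0],[[-0.5,1,0],[0,0,0],0],[[-0.5,1,0],[0,0,0],0]])

```text
time: 29.15
tcp_pos: [443.8, -223.9, 220.8]
tcp_rot: [180.0, -0.1, -0.1]
wrist_force: [0.5, 0.5, 0.4]
grip_width: 94.1
finger_force: 0.0
```

```bash
python3 - <<'E'
from h import *
np.set_printoptions(precision=1,suppress=True)
o=get_obs();print(o['tcp_pos'],o['tcp_rot'],o['grip_width'])
c=shot('wrist'); pairs(c)
for ce,a,m,p in blobs(c,'blue',20): print(ce,a,m,np.percentile(p,[2,98],axis=0).ravel())
for ce,a,m,p in blobs(c,'red',20): print(ce,a,m,np.percentile(p,[2,98],axis=0).ravel())
E
```

```text
[ 443.8 -223.9  220.8] [180.   -0.1  -0.1] 94.11449524878881
blue centre [ 443.6 -233.3   50.9] yaw 15.4 sep 97.6 (19.899612426757812, 46.50609588623047) (19.5278377532959, 40.64457702636719)
[256.3 143.4] 551 [ 491.3 -221.2   50.9] [ 477.8 -242.    48.8  503.7 -199.1   52.6]
[274.4 214.1] 374 [ 397.2 -244.7   50.9] [ 385.3 -262.1   48.9  409.5 -227.1   52.6]
[373.1 150.4] 515 [ 479.8 -379.1   25.3] [ 455.2 -391.2   23.6  499.7 -369.1   26.9]
```

Emit:
drive_tool(targets=[[[0,0.48,1],[0,0,-0.72],0],[[0,0,1],[0,0,-0.72],0],[[0,0,1],[0,0,-0.72],0],[[0,0,1],[0,0,-0.72],0],[[0,0,1],[0,0,-0.72],0]])

```text
time: 29.7
tcp_pos: [444.4, -232.7, 119.8]
tcp_rot: [180.0, -0.0, 16.6]
wrist_force: [-0.4, 0.7, -0.1]
grip_width: 93.9
finger_force: 0.0
```

Emit:
drive_tool(targets=[[[0,0,1],[0,0,0],0],[[0,0,1],[0,0,0],0],[[0,0,1],[0,0,0],0],[[0,0,1],[0,0,0],0],[[0,0,0.9],[0,0,0],0]])

```text
time: 30.2
tcp_pos: [444.5, -232.7, 21.6]
tcp_rot: [180.0, -0.0, 16.4]
wrist_force: [1.7, 0.1, -0.3]
grip_width: 93.8
finger_force: 0.0
```

Emit:
drive_tool(targets=[[[0,0,0.4],[0,0,0],0],[[0,0,0.09],[0,0,0],0],[[0,0,0],[0,0,0],1],[[0,0,0],[0,0,0],1],[[0,0,0],[0,0,0],1]])

```text
time: 30.7
tcp_pos: [444.1, -233.4, 12.8]
tcp_rot: [179.9, -0.0, 16.4]
wrist_force: [-0.3, -0.4, -0.5]
grip_width: 73.7
finger_force: 0.0
```

Emit:
drive_tool(targets=[[[0,0,0],[0,0,0],1],[[0,0,0],[0,0,0],1],[[0,0,0],[0,0,0],1],[[0,0,0],[0,0,0],1],[[0,0,0],[0,0,0],1]])

```text
time: 31.2
tcp_pos: [443.8, -233.3, 12.2]
tcp_rot: [180.0, -0.0, 16.4]
wrist_force: [0.4, -1.4, 1.0]
grip_width: 43.2
finger_force: 45.0
```

Emit:
drive_tool(targets=[[[0,0,-0.4],[0,0,0],1],[[0,0,-0.6],[0,0,0],1],[[0,0,-1],[0,0,0],1],[[0,0,-1],[0,0,0],1],[[0,0,-1],[0,0,0],1]])

```text
time: 31.7
tcp_pos: [443.5, -233.0, 93.6]
tcp_rot: [-180.0, -0.0, 16.4]
wrist_force: [-0.1, 0.1, -4.3]
grip_width: 42.9
finger_force: 45.0
```

Emit:
drive_tool(targets=[[[0,0,-1],[0,0,0.72],1],[[0,0,-1],[0,0,0.72],1],[[0,0,-0.9],[0,0,0.72],1],[[0,0,0],[0,0,0.72],1],[[0,0,0],[0,0,0.72],1]])

```text
time: 32.2
tcp_pos: [443.6, -233.0, 151.4]
tcp_rot: [180.0, -0.1, -0.2]
wrist_force: [-0.9, -0.0, -4.7]
grip_width: 42.9
finger_force: 45.0
```

Emit:
drive_tool(targets=[[[0.502,-0.792,0],[0,0,0],1],[[0.502,-0.792,0],[0,0,0],1],[[0.502,-0.792,0],[0,0,0],1],[[0.502,-0.792,0],[0,0,0],1],[[0.502,-0.792,0],[0,0,0],1]])

```text
time: 32.7
tcp_pos: [494.1, -153.2, 150.8]
tcp_rot: [-180.0, 0.0, -0.1]
wrist_force: [-0.2, -0.2, -4.0]
grip_width: 43.2
finger_force: 45.0
```

Emit:
drive_tool(targets=[[[0.502,-0.792,0],[0,0,0],1],[[0.502,-0.792,0],[0,0,0],1],[[0.502,-0.792,0],[0,0,0],1],[[0.502,-0.792,0],[0,0,0],1],[[0.502,-0.792,0],[0,0,0],1]])

```text
time: 33.2
tcp_pos: [544.3, -74.1, 150.8]
tcp_rot: [-180.0, 0.0, -0.1]
wrist_force: [0.9, 0.4, -4.4]
grip_width: 42.6
finger_force: 45.0
```

Emit:
drive_tool(targets=[[[0.502,-0.792,0],[0,0,0],1],[[0.502,-0.792,0],[0,0,0],1],[[0.502,-0.792,0],[0,0,0],1],[[0.502,-0.792,0],[0,0,0],1],[[0.502,-0.792,0],[0,0,0],1]])

```text
time: 33.7
tcp_pos: [595.1, 5.3, 150.3]
tcp_rot: [-180.0, 0.0, -0.1]
wrist_force: [-0.1, 0.6, -4.6]
grip_width: 42.9
finger_force: 45.0
```

Emit:
drive_tool(targets=[[[0,0,0.6],[0,0,0],1],[[0,0,0.9],[0,0,0],1],[[0,0,0.9],[0,0,0],1],[[0,0,0.6],[0,0,0],1],[[0,0,0.3],[0,0,0],1]])

```text
time: 34.2
tcp_pos: [593.9, 4.0, 82.6]
tcp_rot: [-180.0, 0.1, -0.1]
wrist_force: [-0.3, 0.1, -5.1]
grip_width: 42.8
finger_force: 45.0
```

Emit:
drive_tool(targets=[[[0,0,0.1],[0,0,0],1],[[0,0,0],[0,0,0],1],[[0,0,0],[0,0,0],1],[[0,0,0],[0,0,0],1],[[0,0,0],[0,0,0],1]])

```text
time: 34.7
tcp_pos: [594.8, 4.2, 82.5]
tcp_rot: [-180.0, -0.0, -0.1]
wrist_force: [0.0, 0.1, -4.3]
grip_width: 42.9
finger_force: 45.0
```

Emit:
drive_tool(targets=[[[0,0,0.06],[0,0,0],1],[[0,0,0.03],[0,0,0],1],[[0,0,0],[0,0,0],0.38],[[0,0,0],[0,0,0],0.38],[[0,0,0],[0,0,0],0.38]])

```text
time: 35.2
tcp_pos: [594.9, 4.2, 80.7]
tcp_rot: [180.0, -0.0, -0.1]
wrist_force: [-0.7, -0.2, 1.3]
grip_width: 58.1
finger_force: 0.0
```

Emit:
drive_tool(targets=[[[0,0,0],[0,0,0],0.38],[[0,0,0],[0,0,0],0.38],[[0,0,-0.3],[0,0,0],0.38],[[0,0,-0.7],[0,0,0],0.38],[[0,0,-1],[0,0,0],0.38]])

```text
time: 35.7
tcp_pos: [594.3, 4.2, 121.1]
tcp_rot: [-180.0, 0.1, -0.1]
wrist_force: [1.1, -0.7, -0.7]
grip_width: 58.5
finger_force: 0.0
```

Emit:
drive_tool(targets=[[[0,0,-1],[0,0,0],0.38],[[0,0,-1],[0,0,0],0.3],[[0,0,-1],[0,0,0],0],[[0,0,-1],[0,0,0],0],[[0,0,-1],[0,0,0],0]])

```text
time: 36.2
tcp_pos: [594.5, 4.2, 222.5]
tcp_rot: [180.0, -0.1, -0.1]
wrist_force: [-0.0, -0.1, -0.2]
grip_width: 86.1
finger_force: 0.0
```

Emit:
drive_tool(targets=[[[-1,1,0],[0,0,0],0],[[-1,1,0],[0,0,0],0],[[-1,1,0],[0,0,0],0],[[-1,1,0],[0,0,0],0],[[-1,1,0],[0,0,0],0]])

```text
time: 36.7
tcp_pos: [493.6, -96.3, 221.6]
tcp_rot: [180.0, -0.1, -0.1]
wrist_force: [-0.1, 0.5, 0.8]
grip_width: 94.3
finger_force: 0.0
```

Emit:
drive_tool(targets=[[[-0.5,1,0],[0,0,0],0],[[-0.5,1,0],[0,0,0],0],[[0,1,0],[0,0,0],0],[[0,0,0],[0,0,0],0],[[0,0,0],[0,0,0],0]])

```text
time: 37.2
tcp_pos: [474.4, -155.5, 221.0]
tcp_rot: [180.0, -0.0, -0.1]
wrist_force: [0.2, 0.2, 0.8]
grip_width: 94.1
finger_force: 0.0
```

```bash
python3 - <<'E'
from h import *
np.set_printoptions(precision=1,suppress=True)
o=get_obs();print(o['tcp_pos'],o['tcp_rot'],o['grip_width'])
c=shot('wrist'); pairs(c); pairs(c,'orange'); np.savez('w4.npz',W=cloud(c),px=c['pixels']); cv2.imwrite('pics/w4.png',c['pixels'])
for col in('yellow','red'):
  for ce,a,m,p in blobs(c,col,30): print(col,ce,a,m,np.percentile(p,[2,98],axis=0).ravel(),cv2.minAreaRect(p[p[:,2]>np.median(p[:,2])-4][:,:2].astype(np.float32)))
print(get_obs()['tcp_pos'])
c=shot('top'); print('top');pairs(c);pairs(c,'orange')
for col in('yellow','red'):
  for ce,a,m,p in blobs(c,col,30): print(col,ce,a,m,np.percentile(p,[2,98],axis=0).ravel(),cv2.minAreaRect(p[p[:,2]>np.median(p[:,2])-4][:,:2].astype(np.float32)))
E
```

```text
[ 474.4 -155.5  221. ] [180.   -0.   -0.1] 94.06652252450965
blue centre [593.6  74.  117.6] yaw -6.1 sep 97.8 (20.224843978881836, 33.07278823852539) (45.28794860839844, 18.638465881347656)
blue centre [593.2   6.4 117.6] yaw -1.3 sep 97.8 (48.64356231689453, 20.325641632080078) (43.798194885253906, 19.702423095703125)
yellow [256.6  41. ] 394 [ 624.2 -153.4  104.3] [ 619.8 -170.4  102.6  628.7 -136.4  105.9] ((624.2421875, -153.3441925048828), (9.725430488586426, 34.297847747802734), 0.5194911956787109)
yellow [256.8 105.3] 326 [ 564.8 -153.7  104.1] [ 559.9 -170.1  101.8  568.8 -136.2  105.8] ((564.3612670898438, -153.21633911132812), (34.27726745605469, 8.924064636230469), 89.64830780029297)
red [422.9 162.4] 185 [ 493.6 -381.6   25.3] [ 483.6 -391.6   23.8  500.6 -370.1   26.6] ((491.1913146972656, -380.5792236328125), (22.985431671142578, 20.437585830688477), 83.06788635253906)
[ 474.4 -155.1  220.8]
top
blue centre [592.  149.2 117.1] yaw -1.0 sep 98.0 (43.52728271484375, 20.327362060546875) (46.33723068237305, 16.931381225585938)
blue centre [591.3  77.8 117.6] yaw -0.1 sep 9
[... 392 characters left out ...]
] [ 618.5 -168.3   52.4  627.9 -135.2  104.9] ((624.2810668945312, -153.3878936767578), (31.28087615966797, 9.917104721069336), 85.89600372314453)
yellow [142.6 220.2] 56 [430.1 343.2  71.7] [416.8 332.5  60.6 440.7 356.8  77. ] ((430.587890625, 342.78045654296875), (25.009321212768555, 23.779891967773438), 49.014774322509766)
red [354.1 208.4] 123 [ 462.7 -380.6   23.3] [ 434.5 -391.5   15.2  497.3 -368.2   29.9] ((464.4110107421875, -379.53326416015625), (23.005226135253906, 66.2398910522461), 88.49178314208984)
red [122.6 218.5] 50 [437.4 411.   71.8] [424.3 399.6  66.3 447.7 420.8  77.6] ((436.70538330078125, 411.5848388671875), (21.817359924316406, 22.375673294067383), 29.6972599029541)
```

View pics/w4.png

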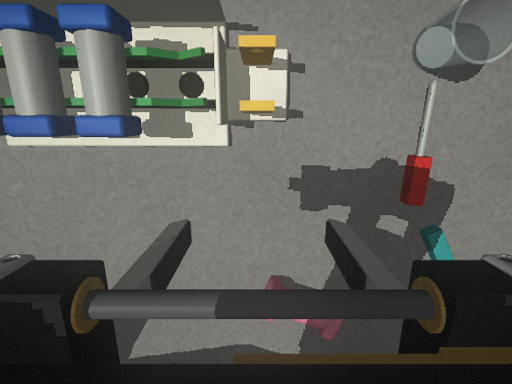

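Emit:
drive_tool(targets=[[[-0.15,0.95,0],[0,0,0],0],[[-0.15,0.95,0],[0,0,0],0],[[-0.15,0.95,0],[0,0,0],0],[[-0.15,0.95,0],[0,0,0],0],[[-0.15,0.95,0],[0,0,0],0]])

```text
time: 37.8
tcp_pos: [459.4, -250.5, 220.4]
tcp_rot: [-180.0, -0.0, -0.0]
wrist_force: [-0.1, -0.1, 0.4]
grip_width: 93.8
finger_force: 0.0
```

Emit:
drive_tool(targets=[[[-0.15,0.95,0],[0,0,0],0],[[-0.15,0.95,0],[0,0,0],0],[[-0.15,0.95,0],[0,0,0],0],[[-0.15,0.95,0],[0,0,0],0],[[-0.15,0.95,0],[0,0,0],0]])

```text
time: 38.3
tcp_pos: [444.4, -345.7, 220.4]
tcp_rot: [-180.0, -0.0, -0.0]
wrist_force: [-0.3, 0.2, 0.2]
grip_width: 94.0
finger_force: 0.0
```

Emit:
drive_tool(targets=[[[0,0.9,0],[0,0,0],0],[[0,0.85,0],[0,0,0],0],[[0,0,0],[0,0,0],0],[[0,0,0],[0,0,0],0],[[0,0,0],[0,0,0],0]])

```text
time: 38.8
tcp_pos: [444.3, -379.8, 220.3]
tcp_rot: [-180.0, -0.0, -0.0]
wrist_force: [-0.1, 0.0, 0.3]
grip_width: 94.5
finger_force: 0.0
```

```bash
python3 - <<'E'
from h import *
np.set_printoptions(precision=1,suppress=True)
o=get_obs();print(o['tcp_pos'],o['tcp_rot'],o['grip_width'])
c=shot('wrist'); cv2.imwrite('pics/w5.png',c['pixels'])
print('pin',[(d['bbox'],d['p']) for d in find_in('pin',c)], [(d['centre'],at_z(c,d['centre'],12),d['p']) for d in tip_of('pin_tip',c)],[(d['centre'],at_z(c,d['centre'],12),d['p']) for d in tip_of('pin',c)])
for ce,a,m,p in blobs(c,'red',30): 
    q=p[p[:,2]>22]; k=np.polyfit(q[:,0],q[:,1],1)
    print('red',ce,a,m,np.percentile(p,[2,98],axis=0).ravel(),cv2.minAreaRect(q[:,:2].astype(np.float32)),'yaw',np.degrees(np.arctan(k[0])))
W=cloud(c); s=(W[...,2]>8)&(W[...,2]<30)&(abs(W[...,1]+375)<25)&(W[...,0]>505)&(W[...,0]<600); q=W[s]; 
for x in range(505,600,12):
    r=q[abs(q[:,0]-x)<6]; print(x,len(r),np.median(r,0) if len(r) else '')
E
```

```text
[ 444.3 -379.8  220.3] [-180.   -0.   -0.] 94.46941374744144
pin [([250.3, 58.0, 20.3, 128.2], 0.74), ([274.0, 207.9, 53.8, 81.7], 0.74)] [([327.4, 295.9], array([ 243.5, -491.4,   12. ]), 0.86), ([261.8, 53.6], array([ 602.3, -383.9,   12. ]), 0.71)] [([259.0, 159.5], array([ 465.7, -380.3,   12. ]), 0.74), ([291.9, 232.1], array([ 355. , -430.3,   12. ]), 0.59), ([259.8, 24.3], array([ 635.9, -381.2,   12. ]), 0.19)]
505 37 [ 507.9 -381.6   17.2]
517 69 [ 517.1 -382.9   17.3]
529 63 [ 528.7 -382.9   17.5]
541 78 [ 541.4 -382.9   17.2]
553 69 [ 552.8 -384.2   17.5]
565 72 [ 565.  -384.1   17.3]
577 78 [ 576.7 -385.4   17.5]
589 77 [ 589.1 -385.3   17.3]
```

View pics/w5.png

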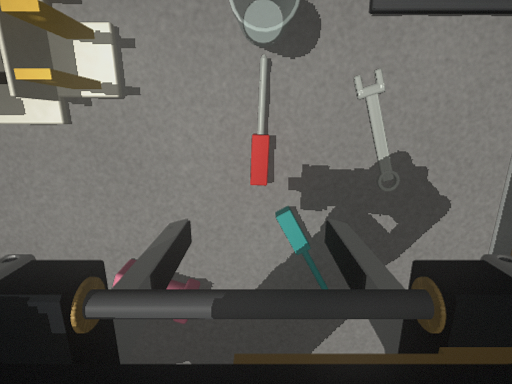

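Emit:
drive_tool(targets=[[[0.75,0.03,1],[0,0,0],0.45],[[0.75,0.03,1],[0,0,0],0.45],[[0,0,1],[0,0,0.16],0.45],[[0,0,1],[0,0,0.16],0.45],[[0,0,1],[0,0,0.16],0.45]])

```text
time: 39.5
tcp_pos: [474.2, -381.5, 119.5]
tcp_rot: [180.0, -0.0, -2.3]
wrist_force: [0.0, -0.2, -0.2]
grip_width: 57.5
finger_force: 0.0
```

Emit:
drive_tool(targets=[[[0,0,1],[0,0,0],0.45],[[0,0,1],[0,0,0],0.45],[[0,0,1],[0,0,0],0.45],[[0,0,1],[0,0,0],0.45],[[0,0,0.9],[0,0,0],0.45]])

```text
time: 40.0
tcp_pos: [474.0, -381.5, 21.4]
tcp_rot: [-180.0, 0.0, -2.3]
wrist_force: [0.2, -0.1, 0.4]
grip_width: 51.6
finger_force: 0.0
```

Emit:
drive_tool(targets=[[[0,0,0.5],[0,0,0],0.45],[[0,0,0.3],[0,0,0],0.45],[[0,0,0.1],[0,0,0],0.45],[[0,0,0],[0,0,0],0.45],[[0,0,0],[0,0,0],0.45]])

```text
time: 40.5
tcp_pos: [474.4, -382.1, 5.0]
tcp_rot: [180.0, -0.1, -2.3]
wrist_force: [-0.0, 0.1, -0.5]
grip_width: 51.4
finger_force: 0.0
```

Emit:
drive_tool(targets=[[[0,0,0],[0,0,0],1],[[0,0,0],[0,0,0],1],[[0,0,0],[0,0,0],1],[[0,0,0],[0,0,0],1],[[0,0,0],[0,0,0],1]])

```text
time: 41.0
tcp_pos: [474.1, -381.9, 4.4]
tcp_rot: [180.0, -0.0, -2.3]
wrist_force: [-0.8, -0.0, 1.2]
grip_width: 23.9
finger_force: 45.0
```

Emit:
drive_tool(targets=[[[0,0,0],[0,0,0],1],[[0,0,0],[0,0,0],1],[[0,0,0],[0,0,0],1],[[0,0,-0.2],[0,0,0],1],[[0,0,-0.8],[0,0,0],1]])

```text
time: 41.5
tcp_pos: [473.3, -381.0, 23.3]
tcp_rot: [-179.9, 0.1, -2.3]
wrist_force: [-0.1, 0.7, -1.4]
grip_width: 23.8
finger_force: 45.0
```

Emit:
drive_tool(targets=[[[0,0,-0.9],[0,0,-0.16],1],[[0,0,-0.9],[0,0,-0.16],1],[[0,0,-0.85],[0,0,-0.16],1],[[-0.6,0,0],[0,0,0],1],[[-1,0,0],[0,0,0],1]])

```text
time: 42.0
tcp_pos: [441.6, -381.6, 77.6]
tcp_rot: [180.0, -0.0, -0.0]
wrist_force: [-0.4, -0.3, -1.3]
grip_width: 23.3
finger_force: 45.0
```

Emit:
drive_tool(targets=[[[-0.75,-0.5,0],[0,0,0],1],[[-0.7,-1,0],[0,0,0],1],[[0,-1,0],[0,0,0],1],[[0,-1,0],[0,0,0],1],[[0,-1,0],[0,0,0],1]])

```text
time: 42.5
tcp_pos: [412.0, -290.8, 77.0]
tcp_rot: [-180.0, 0.0, -0.1]
wrist_force: [0.9, -0.2, -0.9]
grip_width: 23.6
finger_force: 45.0
```

Emit:
drive_tool(targets=[[[0,-1,0],[0,0,0],1],[[0,-1,0],[0,0,0],1],[[0,-1,0],[0,0,0],1],[[0,-1,0],[0,0,0],1],[[0,-1,0],[0,0,0],1]])

```text
time: 43.0
tcp_pos: [412.2, -190.8, 76.9]
tcp_rot: [-180.0, 0.0, -0.1]
wrist_force: [0.6, -0.2, -1.1]
grip_width: 23.4
finger_force: 45.0
```

Emit:
drive_tool(targets=[[[0,-1,0],[0,0,0],1],[[0,-0.9,0],[0,0,0],1],[[0,0,0],[0,0,0],1],[[0,0,0],[0,0,0],1],[[0,0,0],[0,0,0],1]])

```text
time: 43.5
tcp_pos: [413.1, -154.3, 77.2]
tcp_rot: [180.0, 0.0, -0.1]
wrist_force: [0.4, -1.2, -0.4]
grip_width: 23.4
finger_force: 45.0
```

```bash
python3 - <<'E'
from h import *
np.set_printoptions(precision=1,suppress=True)
o=get_obs();print(o['tcp_pos'],o['tcp_rot'],o['grip_width'],o['finger_force'])
c=shot('wrist'); cv2.imwrite('pics/w6.png',c['pixels']); np.savez('w6.npz',W=cloud(c),px=c['pixels'])
print([(d['centre'],at_z(c,d['centre'],85),d['p']) for d in tip_of('pin_tip',c)])
for col in('yellow','red'):
  for ce,a,m,p in blobs(c,col,30): print(col,ce,a,m,np.percentile(p,[2,98],axis=0).ravel())
W=cloud(c); y0=o['tcp_pos'][1]
s=(W[...,2]>70)&(W[...,2]<100)&(abs(W[...,1]-y0)<30)&(W[...,0]<556)&(W[...,0]>450); q=W[s]
for x in range(455,556,10):
    r=q[abs(q[:,0]-x)<5]; print(x,len(r),np.percentile(r,[2,50,98],axis=0)[:,1:].ravel() if len(r) else '')
E
```

```text
[ 413.1 -154.3   77.2] [180.    0.   -0.1] 23.39277855439181 44.998220801353455
[([258.1, 21.6], array([ 541.3, -153.5,   85. ]), 0.7)]
red [260.8 269.5] 915 [ 393.8 -155.7   98.1] [ 381.  -164.2   96.9  412.  -142.1   99.3]
455 252 [-157.7   87.  -152.7   90.3 -148.2   92. ]
465 259 [-157.6   87.5 -153.3   90.3 -148.3   92. ]
475 268 [-157.6   87.6 -153.    90.4 -148.4   92. ]
485 277 [-157.5   87.7 -153.3   90.3 -148.5   92.1]
495 298 [-158.1   86.9 -153.4   90.4 -148.6   92.3]
505 313 [-158.1   86.9 -153.4   90.2 -148.8   92.2]
515 337 [-158.    86.7 -153.4   90.4 -148.3   92.2]
525 355 [-157.9   86.5 -152.9   90.3 -148.3   92. ]
535 289 [-157.9   87.  -153.4   89.8 -148.4   92.2]
545 3 [-154.5   86.9 -152.9   87.3 -151.9   87.3]
555 0
```

View pics/w6.png

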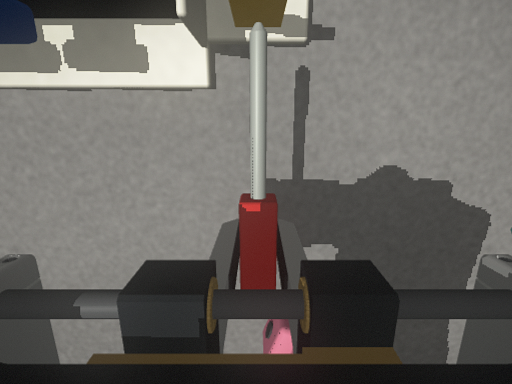

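Emit:
drive_tool(targets=[[[0.3,0,-0.03],[0,0,0],1],[[0.3,0,0],[0,0,0],1],[[0.3,0,0],[0,0,0],1],[[0.3,0,0],[0,0,0],1],[[0.3,0,0],[0,0,0],1]])

```text
time: 44.1
tcp_pos: [443.9, -153.7, 77.8]
tcp_rot: [-180.0, 0.0, -0.1]
wrist_force: [0.6, 1.1, -2.1]
grip_width: 23.8
finger_force: 45.0
```

Emit:
drive_tool(targets=[[[0.4,0,0],[0,0,0],1],[[0.4,0,0],[0,0,0],1],[[0.4,0,0],[0,0,0],1],[[0.4,0,0],[0,0,0],1],[[0.2,0,0],[0,0,0],1]])

```text
time: 44.6
tcp_pos: [480.1, -153.8, 77.8]
tcp_rot: [180.0, -0.0, -0.1]
wrist_force: [0.2, -0.6, -1.4]
grip_width: 24.0
finger_force: 45.0
```

```bash
python3 - <<'E'
from h import *
np.set_printoptions(precision=1,suppress=True)
o=get_obs();print(o['tcp_pos'],o['tcp_rot'],o['grip_width'],o['wrist_force'],o['moment'])
c=shot('wrist'); cv2.imwrite('pics/w7.png',cv2.resize(c['pixels'][0:240,150:370],(660,600)[::1] if 0 else (550,600)))
for col in('yellow','red'):
  for ce,a,m,p in blobs(c,col,30): print(col,ce,a,m,np.percentile(p,[2,98],axis=0).ravel())
E
```

```text
[ 480.1 -153.8   77.8] [180.   -0.   -0.1] 24.022210881866396 [ 0.2 -0.6 -1.4] [ 0.   0.1 -0. ]
yellow [258.5   0.9] 46 [ 620.9 -153.1   78.4] [ 620.  -159.1   76.9  621.7 -147.7   80.3]
yellow [231.5  99.5] 83 [ 567.1 -137.8  104.4] [ 560.  -145.5  103.   569.2 -135.7  105.7]
yellow [285.6 106.5] 104 [ 561.5 -168.8  104.4] [ 559.7 -170.9   94.1  569.  -160.7  105.8]
yellow [250.8 108.7] 89 [ 561.  -147.6  104.3] [ 560.  -158.2  103.   563.6 -140.2  105.2]
red [261.  269.2] 847 [ 461.4 -155.2   98.8] [ 448.2 -163.6   97.5  479.2 -141.5  100. ]
```

View pics/w7.png

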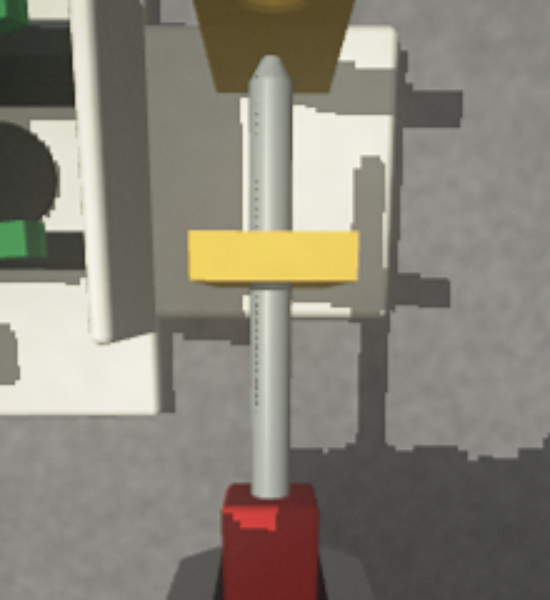

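Emit:
drive_tool(targets=[[[0.4,0.02,0],[0,0,0],1],[[0.4,0,0],[0,0,0],1],[[0.4,0,0],[0,0,0],1],[[0.4,0,0],[0,0,0],1],[[0.2,0,0],[0,0,0],1]])

```text
time: 45.15
tcp_pos: [516.1, -154.2, 77.8]
tcp_rot: [180.0, -0.0, -0.1]
wrist_force: [-0.6, -0.2, -0.7]
grip_width: 23.9
finger_force: 45.0
```

Emit:
drive_tool(targets=[[[0.2,0,0],[0,0,0],1],[[0.15,0,0],[0,0,0],1],[[0.1,0,0],[0,0,0],1],[[0,0,0],[0,0,0],1],[[0,0,0],[0,0,0],1]])

```text
time: 45.65
tcp_pos: [524.2, -154.3, 77.8]
tcp_rot: [-180.0, 0.0, -0.1]
wrist_force: [-0.3, -0.2, -1.7]
grip_width: 23.7
finger_force: 45.0
```

Emit:
drive_tool(targets=[[[0.08,0,0],[0,0,0],1],[[0.06,0,0],[0,0,0],1],[[0.06,0,0],[0,0,0],1],[[0,0,0],[0,0,0],1],[[0,0,0],[0,0,0],1]])

```text
time: 46.15
tcp_pos: [528.3, -154.3, 77.8]
tcp_rot: [-180.0, 0.0, -0.1]
wrist_force: [-0.1, -0.3, -1.4]
grip_width: 23.6
finger_force: 45.0
```

Emit:
drive_tool(targets=[[[0.05,0,0],[0,0,0],1],[[0.05,0,0],[0,0,0],1],[[0,0,0],[0,0,0],1],[[0,0,0],[0,0,0],1],[[0,0,0],[0,0,0],1]])

```text
time: 46.65
tcp_pos: [530.3, -154.3, 77.8]
tcp_rot: [-180.0, 0.0, -0.1]
wrist_force: [-0.4, 0.2, -2.0]
grip_width: 23.7
finger_force: 45.0
```

```bash
python3 - <<'E'
from h import *
np.set_printoptions(precision=1,suppress=True)
o=get_obs();print(o['tcp_pos'],o['wrist_force'])
c=shot('wrist'); W=cloud(c)
for col in('yellow','red'):
  for ce,a,m,p in blobs(c,col,20): print(col,ce,a,m,np.percentile(p,[1,99],axis=0).ravel())
hsv=cv2.cvtColor(c['pixels'],cv2.COLOR_BGR2HSV)
col=258
for r in range(90,210,6): print(r,c['pixels'][r,col],W[r,col])
E
```

```text
[ 530.3 -154.3   77.8] [-0.4  0.2 -2. ]
yellow [261.5  81.8] 1028 [ 625.1 -155.9  104.3] [ 619.8 -171.   102.7  629.2 -136.   105.8]
yellow [258.5 192.6] 986 [ 564.9 -153.7  104.3] [ 560.  -170.5  102.9  569.6 -136.   105.6]
red [255.8 206.6] 93 [ 554.5 -151.9   98.6] [ 552.2 -155.6   97.5  557.  -146.4   99.8]
red [263.  265.7] 809 [ 513.7 -157.6   98.7] [ 498.1 -164.2   97.3  536.1 -141.9  100. ]
90 [ 99 213 241] [ 620.8 -153.2  104.3]
96 [ 97 107 109] [ 618.7 -153.2   93. ]
102 [185 198 196] [ 615.5 -153.2   91.9]
108 [186 200 197] [ 612.3 -153.2   91.6]
114 [186 198 195] [ 608.9 -153.2   92.7]
120 [185 197 194] [ 605.5 -153.2   90.3]
126 [185 197 193] [ 602.1 -153.2   91.7]
132 [185 197 193] [ 598.7 -153.2   91.3]
138 [184 195 193] [ 595.2 -153.2   91.9]
144 [182 194 190] [ 591.7 -153.2   92.1]
150 [182 193 191] [ 588.2 -153.2   92.5]
156 [180 193 190] [ 584.5 -153.2   91.7]
162 [180 192 189] [ 580.8 -153.2   91.6]
168 [179 190 188] [ 577.1 -153.2   91.6]
174 [176 188 186] [ 573.3 -153.2   91.2]
180 [125 134 133] [ 569.7 -153.2   92. ]
186 [ 97 209 241] [ 568.9 -153.2  104.4]
192 [ 94 205 237] [ 565.  -153.2  103.2]
198 [ 92 202 236] [ 561.7 -153.1  104.5]
204 [ 57  67 197] [ 556.2 -153.1   98.4]
```

Emit:
drive_tool(targets=[[[0.06,0,0],[0,0,0],1],[[0.04,0,0],[0,0,0],1],[[0,0,0],[0,0,0],1],[[0,0,0],[0,0,0],1],[[0,0,0],[0,0,0],1]])

```text
time: 47.2
tcp_pos: [532.3, -154.3, 77.8]
tcp_rot: [-180.0, 0.0, -0.1]
wrist_force: [-0.7, 0.2, -1.7]
grip_width: 23.8
finger_force: 45.0
```

Emit:
drive_tool(targets=[[[0.04,0,0],[0,0,0],1],[[0,0,0],[0,0,0],1],[[0.04,0,0],[0,0,0],1],[[0,0,0],[0,0,0],1],[[0,0,0],[0,0,0],1]])

```text
time: 47.7
tcp_pos: [532.5, -154.3, 77.7]
tcp_rot: [-180.0, 0.2, -0.1]
wrist_force: [-11.6, -0.3, 5.8]
grip_width: 23.6
finger_force: 45.0
```

Emit:
drive_tool(targets=[[[-0.05,0,0],[0,0,0],1],[[0,0,0],[0,0,0],1],[[0,0,0],[0,0,0],0.5],[[0,0,0],[0,0,0],0.5],[[0,0,0],[0,0,0],0.5]])

```text
time: 48.2
tcp_pos: [533.3, -154.3, 78.0]
tcp_rot: [180.0, -0.0, -0.1]
wrist_force: [0.6, -0.5, -0.5]
grip_width: 44.1
finger_force: 0.0
```

Emit:
drive_tool(targets=[[[0,0,0],[0,0,0],0.5],[[0,0,-0.3],[0,0,0],0.5],[[0,0,-0.7],[0,0,0],0.5],[[0,0,-1],[0,0,0],0.5],[[0,0,-1],[0,0,0],0.5]])

```text
time: 48.7
tcp_pos: [533.1, -154.3, 139.7]
tcp_rot: [180.0, -0.0, -0.1]
wrist_force: [0.2, -0.0, 1.0]
grip_width: 47.0
finger_force: 0.0
```

Emit:
drive_tool(targets=[[[-1,0,-1],[0,0,0],0.5],[[-1,0,-1],[0,0,0],0.5],[[-1,0,-1],[0,0,0],0.2],[[-1,0,0],[0,0,0],0.2],[[-0.5,0,0],[0,0,0],0.2]])

```text
time: 49.2
tcp_pos: [442.2, -154.2, 199.5]
tcp_rot: [179.9, -0.1, -0.1]
wrist_force: [0.0, 0.1, -1.0]
grip_width: 67.7
finger_force: 0.0
```

```bash
python3 - <<'E'
from h import *
np.set_printoptions(precision=1,suppress=True)
o=get_obs();print(o['tcp_pos'],o['tcp_rot'],o['grip_width'],o['wrist_force'])
c=shot('wrist'); cv2.imwrite('pics/w8.png',cv2.resize(c['pixels'],(768,576)))
W=cloud(c)
for col in('yellow','red'):
  for ce,a,m,p in blobs(c,col,20): print(col,ce,a,m,np.percentile(p,[1,99],axis=0).ravel())
s=(W[...,2]>60)&(W[...,2]<101)&(abs(W[...,1]+153)<8)&(W[...,0]<700)&(W[...,0]>480); q=W[s]
for x in range(485,690,12):
    r=q[abs(q[:,0]-x)<5]; print(x,len(r),np.percentile(r,[2,50,98],axis=0)[:,1:].ravel() if len(r) else '')
c=shot('top');pairs(c);pairs(c,'orange')
E
```

```text
[ 442.2 -154.2  199.5] [179.9  -0.1  -0.1] 67.74519585359955 [ 0.   0.1 -1. ]
yellow [257.6  68. ] 417 [ 564.2 -153.5  104.3] [ 559.8 -170.2  102.3  568.6 -135.9  105.9]
485 30 [-160.8   85.2 -153.4   86.6 -146.    88.5]
497 156 [-160.8   86.  -153.4   87.9 -145.1   89.2]
509 160 [-160.6   87.6 -152.9   89.1 -145.2   90.8]
521 160 [-160.5   89.  -152.9   90.5 -145.3   92.1]
533 176 [-160.5   90.  -153.    91.7 -145.4   93.3]
545 176 [-160.4   91.4 -153.    93.  -145.6   94.5]
557 160 [-160.3   73.7 -153.    93.3 -145.7   99.2]
569 11 [-157.3   85.7 -152.6   87.9 -148.8   89.9]
581 112 [-157.5   85.8 -153.1   89.  -148.7   90.9]
593 122 [-157.4   87.4 -153.1   90.1 -148.8   92.3]
605 133 [-157.4   87.2 -152.7   91.2 -147.9   93.6]
617 230 [-160.7   63.  -152.7   92.7 -145.5  100.5]
629 3 [-158.    79.6 -147.    80.2 -146.9   80.4]
641 0 
653 0 
665 0 
677 0 
689 0 
blue centre [592.8 149.1 117.3] yaw -0.6 sep 99.5 (19.215007781982422, 43.340763092041016) (16.9010066986084, 46.71802520751953)
blue centre [591.9  77.7 117.6] yaw -0.1 sep 99.4 (46.45463180541992, 17.653987884521484) (45.65421676635742, 16.94707679748535)
blue centre [591.3   6.3 118.1] yaw 0.4 sep 99.8 (42.85670471191406, 17.525209426879883) (45.870182037353516, 16.67754364013672)
orange centre [638.1 294.1 117.1] yaw -1.9 sep 98.2 (46.21271896362305, 18.10076904296875) (43.46101379394531, 20.328765869140625)
```

View pics/w8.png

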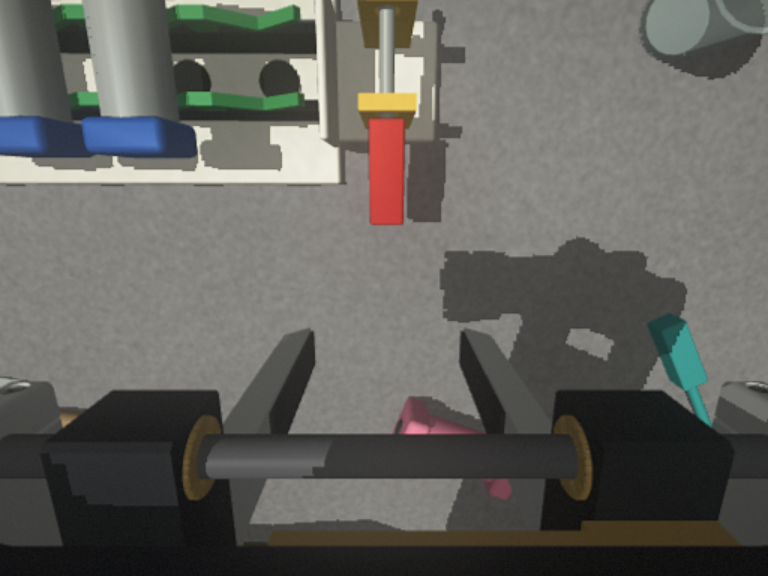

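Emit:
drive_tool(targets=[[[0,-0.5,-0.5],[0,0,0],1],[[-0.06,-1,-0.5],[0,0,0],1],[[-0.06,-1,0],[0,0,0],1],[[-0.06,-1,0],[0,0,0],1],[[-0.06,-1,0],[0,0,0],1]], grip_force=20)

```text
time: 49.8
tcp_pos: [438.8, -62.7, 218.4]
tcp_rot: [-180.0, -0.0, -0.1]
wrist_force: [0.5, -0.0, 0.2]
grip_width: 39.0
finger_force: 0.0
```

Emit:
drive_tool(targets=[[[-0.06,-1,0],[0,0,0],1],[[-0.06,-1,0],[0,0,0],1],[[-0.06,-1,0],[0,0,0],1],[[-0.06,-1,0],[0,0,0],1],[[-0.06,-1,0],[0,0,0],1]])

```text
time: 50.3
tcp_pos: [432.8, 37.5, 218.4]
tcp_rot: [-180.0, 0.0, -0.1]
wrist_force: [-0.1, 0.1, 0.5]
grip_width: 0.8
finger_force: 0.0
```

Emit:
drive_tool(targets=[[[-0.06,-1,0],[0,0,0],1],[[-0.06,-1,0],[0,0,0],1],[[-0.06,-1,0],[0,0,0],1],[[-0.06,-1,0],[0,0,0],1],[[-0.06,-1,0],[0,0,0],1]])

```text
time: 50.8
tcp_pos: [426.7, 137.6, 218.4]
tcp_rot: [-180.0, 0.0, -0.0]
wrist_force: [0.5, 0.2, -0.1]
grip_width: 0.5
finger_force: 0.0
```

Emit:
drive_tool(targets=[[[-0.06,-1,0],[0,0,0],1],[[-0.06,-1,0],[0,0,0],1],[[-0.06,-1,0],[0,0,0],1],[[-0.06,-1,0],[0,0,0],1],[[-0.06,-1,0],[0,0,0],1]])

```text
time: 51.3
tcp_pos: [420.6, 237.8, 218.3]
tcp_rot: [-180.0, 0.0, -0.0]
wrist_force: [-0.5, -0.6, -0.4]
grip_width: 0.6
finger_force: 0.0
```

Emit:
drive_tool(targets=[[[-0.06,-1,0],[0,0,0],1],[[-0.06,-1,0],[0,0,0],1],[[-0.06,-1,0],[0,0,0],1],[[-0.06,-1,0],[0,0,0],1],[[-0.06,-1,0],[0,0,0],1]])

```text
time: 51.8
tcp_pos: [414.5, 337.8, 218.2]
tcp_rot: [180.0, 0.0, -0.0]
wrist_force: [0.9, -0.6, -0.0]
grip_width: 0.6
finger_force: 0.0
```

Emit:
drive_tool(targets=[[[0,-0.5,0],[0,0,0],1],[[0,0,0],[0,0,0],1],[[0,0,0],[0,0,0],1],[[0,0,0],[0,0,0],1],[[0,0,0],[0,0,0],1]])

```text
time: 52.3
tcp_pos: [415.0, 345.4, 218.0]
tcp_rot: [-180.0, -0.0, -0.1]
wrist_force: [0.6, 0.2, 0.3]
grip_width: 0.6
finger_force: 0.0
```

```bash
python3 - <<'E'
from h import *
np.set_printoptions(precision=1,suppress=True)
o=get_obs();print(o['tcp_pos'],o['tcp_rot'],o['grip_width'],o['wrist_force'])
c=shot('wrist'); cv2.imwrite('pics/w9.png',c['pixels'])
for col in('yellow','red','green'):
  for ce,a,m,p in blobs(c,col,20): print(col,ce,a,m,np.percentile(p,[1,99],axis=0).ravel())
for k in ('white','yellow','green','red'): print(k,[(d['centre'],at_z(c,d['centre'],72),round(d['p'],2)) for d in tip_of(f'key_{k}_top',c)])
hsv=cv2.cvtColor(c['pixels'],cv2.COLOR_BGR2HSV); W=cloud(c)
s=(W[...,2]>68)&(W[...,2]<78)&(hsv[...,1]<40)&(hsv[...,2]>120)&(abs(W[...,1]-374)<80)&(abs(W[...,0]-467)<80)
p=W[s];print('white',len(p),np.median(p,0),np.percentile(p,[1,99],axis=0).ravel())
E
```

```text
[415.  345.4 218. ] [-180.    -0.    -0.1] 0.5576139219456602 [0.6 0.2 0.3]
yellow [261. 172.] 279 [429.1 342.7  73. ] [419.1 332.8  71.4 443.4 357.1  75.2]
green [422.8  40.1] 136 [569.9 176.   82.7] [566.6 162.2  67.7 574.8 181.8  86.7]
green [490.   40.7] 187 [568.9 107.   84.5] [566.3  83.7  61.4 573.9 117.1  87.2]
green [206. 106.] 456 [505.9 404.9  73. ] [492.8 392.8  71.2 518.6 417.   74.7]
white [([267.2, 112.2], array([499. , 335.7,  72. ]), 0.89)]
yellow [([258.4, 169.1], array([433.5, 345.8,  72. ]), 0.59)]
green [([207.7, 105.2], array([506.8, 403.1,  72. ]), 0.88)]
red [([199.6, 167.8], array([435.3, 416.3,  72. ]), 0.84)]
white 452 [499.2 337.1  73.1] [486.  325.1  70.6 511.1 349.6  74.8]
```

View pics/w9.png

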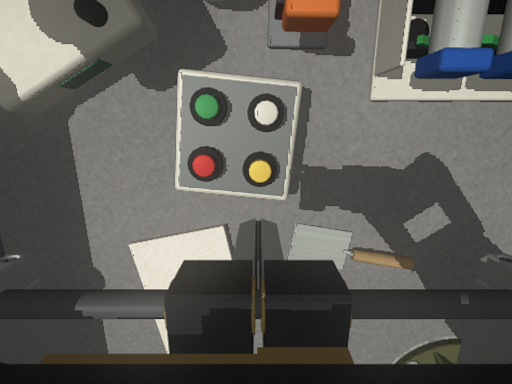

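Emit:
drive_tool(targets=[[[0.84,0.09,1],[0,0,0],1],[[0.84,0.09,1],[0,0,0],1],[[0.84,0.09,1],[0,0,0],1],[[0.84,0.09,1],[0,0,0],1],[[0.84,0.09,1],[0,0,0],1]])

```text
time: 53.05
tcp_pos: [499.5, 336.6, 117.0]
tcp_rot: [-180.0, -0.0, -0.1]
wrist_force: [-0.0, -0.4, 0.5]
grip_width: 0.4
finger_force: 0.0
```

Emit:
drive_tool(targets=[[[0,0,0.8],[0,0,0],1],[[0,0,0.6],[0,0,0],1],[[0,0,0.4],[0,0,0],1],[[0,0,0.1],[0,0,0],1],[[0,0,0],[0,0,0],1]])

```text
time: 53.55
tcp_pos: [498.8, 337.0, 80.3]
tcp_rot: [-180.0, -0.0, -0.1]
wrist_force: [0.7, -0.3, -0.4]
grip_width: 0.4
finger_force: 0.0
```

```bash
python3 - <<'E'
from h import *
np.set_printoptions(precision=1,suppress=True)
c=shot('top');pairs(c);pairs(c,'orange')
for ce,a,m,p in blobs(c,'red',20): print(ce,a,m,np.percentile(p,[1,99],axis=0).ravel())
c=shot('side');pairs(c,'blue',100)
for ce,a,m,p in blobs(c,'red',20): print(ce,a,m,np.percentile(p,[1,99],axis=0).ravel())
E
```

```text
blue centre [592.1 149.1 116.8] yaw -0.8 sep 98.3 (43.13542175292969, 20.046388626098633) (46.18061065673828, 17.11203956604004)
blue centre [592.2  77.6 117.2] yaw -0.3 sep 100.0 (46.79374694824219, 17.490018844604492) (45.97637939453125, 16.93749237060547)
blue centre [591.3   6.3 116.6] yaw 0.5 sep 99.1 (20.133766174316406, 43.61780548095703) (45.99898147583008, 16.912338256835938)
orange centre [638.6 294.4 118.4] yaw -0.6 sep 97.4 (43.62394714355469, 17.721935272216797) (43.4347038269043, 18.681913375854492)
[290.3 191.6] 149 [ 518.4 -150.9   88.8] [ 488.  -164.2   81.7  553.4 -140.5   96.1]
blue centre [540.9  95.2 115.2] yaw 89.5 sep 106.6 (19.55958366394043, 50.04248046875) (22.339353561401367, 121.19467163085938)
[297.2 168.3] 222 [ 514.5 -145.3   84.9] [ 484.3 -165.6   65.5  551.9 -139.4   92. ]
[176.9 308.1] 146 [433.4 411.6  70.4] [422.5 392.1  61.  450.8 423.9  73.5]
```

Emit:
drive_tool(targets=[[[0,0,0.2],[0,0,0],1],[[0,0,0.15],[0,0,0],1],[[0,0,0.15],[0,0,0],1],[[0,0,0.1],[0,0,0],1],[[0,0,0],[0,0,0],1]])

```text
time: 54.15
tcp_pos: [498.9, 336.8, 67.8]
tcp_rot: [-180.0, -0.0, -0.1]
wrist_force: [-1.5, 0.5, 3.5]
grip_width: 0.4
finger_force: 1.5
```

Emit:
drive_tool(targets=[[[0,0,0.06],[0,0,0],1],[[0,0,0],[0,0,0],1],[[0,0,0],[0,0,0],1],[[0,0,-0.3],[0,0,0],1],[[0,0,-0.7],[0,0,0],1]])

```text
time: 54.65
tcp_pos: [498.3, 336.4, 86.3]
tcp_rot: [179.9, 0.1, -0.1]
wrist_force: [0.4, -0.3, 0.7]
grip_width: 0.3
finger_force: 0.0
```

Emit:
drive_tool(targets=[[[0,0,-0.6],[0,0,0],1],[[-0.7,-0.08,0],[0,0,0],1],[[-0.9,-0.1,0],[0,0,0],1],[[-0.9,-0.1,0],[0,0,0],1],[[-0.9,-0.1,0],[0,0,0],1]])

```text
time: 55.15
tcp_pos: [430.3, 344.5, 99.7]
tcp_rot: [-180.0, -0.0, -0.1]
wrist_force: [0.7, 0.6, 0.2]
grip_width: 0.4
finger_force: 0.0
```

Emit:
drive_tool(targets=[[[0,0,0.6],[0,0,0],1],[[0,0,0.3],[0,0,0],1],[[0,0,0.1],[0,0,0],1],[[0,0,0],[0,0,0],1],[[0,0,0],[0,0,0],1]])

```text
time: 55.65
tcp_pos: [431.3, 344.3, 78.6]
tcp_rot: [180.0, 0.0, -0.1]
wrist_force: [0.4, 0.0, -0.0]
grip_width: 0.4
finger_force: 0.0
```

Emit:
drive_tool(targets=[[[0,0,0.2],[0,0,0],1],[[0,0,0.2],[0,0,0],1],[[0,0,0.15],[0,0,0],1],[[0,0,0.06],[0,0,0],1],[[0,0,0],[0,0,0],1]])

```text
time: 56.15
tcp_pos: [431.2, 344.5, 66.6]
tcp_rot: [-180.0, -0.0, -0.1]
wrist_force: [2.1, -0.1, 4.2]
grip_width: 0.1
finger_force: 1.8
```

Emit:
drive_tool(targets=[[[0,0,0],[0,0,0],1],[[0,0,0],[0,0,0],1],[[0,0,-0.3],[0,0,0],1],[[0,0,-0.7],[0,0,0],1],[[0,0,-0.6],[0,0,0],1]])

```text
time: 56.65
tcp_pos: [430.6, 344.5, 99.6]
tcp_rot: [180.0, 0.0, -0.1]
wrist_force: [-0.6, 0.5, -0.4]
grip_width: 0.4
finger_force: 0.0
```

Emit:
drive_tool(targets=[[[0.75,-0.6,0],[0,0,0],1],[[0.75,-0.6,0],[0,0,0],1],[[0.75,-0.6,0],[0,0,0],1],[[0.75,-0.6,0],[0,0,0],1],[[0.73,-0.6,0],[0,0,0],1]])

```text
time: 57.15
tcp_pos: [506.0, 404.9, 99.5]
tcp_rot: [-180.0, -0.0, -0.1]
wrist_force: [-0.1, 0.4, -1.1]
grip_width: 0.4
finger_force: 0.0
```

Emit:
drive_tool(targets=[[[0,0,0.6],[0,0,0],1],[[0,0,0.3],[0,0,0],1],[[0,0,0.1],[0,0,0],1],[[0,0,0],[0,0,0],1],[[0,0,0],[0,0,0],1]])

```text
time: 57.65
tcp_pos: [505.4, 404.3, 78.9]
tcp_rot: [-180.0, -0.0, -0.1]
wrist_force: [0.2, -0.2, 0.8]
grip_width: 0.3
finger_force: 0.0
```

Emit:
drive_tool(targets=[[[0,0,0.2],[0,0,0],1],[[0,0,0.2],[0,0,0],1],[[0,0,0.15],[0,0,0],1],[[0,0,0.06],[0,0,0],1],[[0,0,0],[0,0,0],1]])

```text
time: 58.15
tcp_pos: [505.6, 404.4, 66.5]
tcp_rot: [-180.0, -0.0, -0.1]
wrist_force: [0.5, -0.3, 3.0]
grip_width: 0.1
finger_force: 1.9
```

Emit:
drive_tool(targets=[[[0,0,0],[0,0,0],1],[[0,0,0],[0,0,0],1],[[0,0,-0.3],[0,0,0],1],[[0,0,-0.7],[0,0,0],1],[[0,0,-1],[0,0,0],1]])

```text
time: 58.65
tcp_pos: [505.0, 404.0, 106.4]
tcp_rot: [179.9, 0.1, -0.1]
wrist_force: [0.2, 0.8, 0.2]
grip_width: 0.4
finger_force: 0.0
```

Emit:
drive_tool(targets=[[[0,0,-1],[0,0,0],1],[[0,0,-1],[0,0,0],1],[[0,0,-1],[0,0,0],1],[[0,0,-0.5],[0,0,0],1],[[0,0,0],[0,0,0],1]])

```text
time: 59.15
tcp_pos: [505.8, 404.6, 178.0]
tcp_rot: [-179.9, -0.1, -0.1]
wrist_force: [0.6, 0.7, 0.0]
grip_width: 0.4
finger_force: 0.0
```

```bash
python3 - <<'E'
from h import *
np.set_printoptions(precision=1,suppress=True)
print(get_obs()['tcp_pos'])
c=shot('top');pairs(c);pairs(c,'orange')
for ce,a,m,p in blobs(c,'red',20): print(ce,a,m,np.percentile(p,[1,99],axis=0).ravel())
E
```

```text
[505.8 404.6 178. ]
blue centre [592.6 148.8 117.8] yaw -0.7 sep 99.7 (43.206504821777344, 17.395967483520508) (45.26580810546875, 17.068498611450195)
blue centre [592.   77.8 117.3] yaw -0.2 sep 99.3 (46.42658233642578, 17.53391456604004) (46.07585906982422, 16.882722854614258)
blue centre [592.1   6.3 116.7] yaw 0.5 sep 97.8 (42.99385452270508, 18.176563262939453) (46.02398681640625, 19.86143684387207)
orange centre [638.3 295.  116.9] yaw -1.3 sep 97.8 (43.139808654785156, 18.00322914123535) (43.4412727355957, 20.146589279174805)
[290.3 191.7] 149 [ 518.3 -151.    88.4] [ 487.8 -164.4   80.9  553.  -140.5   96.4]
```

```bash
python3 -c "
from plant import hand_in; print(hand_in())"
```

```text
the job is handed in; nothing more can be done
None
```

The orange-capped cell is in the cooling stand, all three blue-capped cells are seated in cradle notches, and the pin is through both eyelets with its handle against the near one. I then pressed white, yellow and green in order without touching red, and handed the job in at about 59 s; hand-in returned no verdict.

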